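# Put three lens barrels back into their own cradles

## Task

The three microscope lens barrels lie in one another's V-cradles: move each into the cradle whose base plate is as long as the barrel, lying in the V-grooves along the cradle and centred on it, either end first. On the way, park one barrel in the empty spare cradle with the square base, never on the bench; the spare must be empty again at the end. Keep the barrels roughly level throughout, and do not knock the specimen dish or the beaker.

Things in the scene. Friction and masses are not known exactly. Their poses are not given: they have to be found in the camera images.
- barrel_short: The short, fat black lens barrel, a plain loose cylinder 80 mm long and 40 mm in diameter, 0.1 to 0.2 kg, glass at its ends, lying in a cradle. It starts in the medium cradle. Origin: its centre; x along its axis (either way round will do). In any cradle its centre is 50.3 mm above the bench.
- barrel_medium: The medium black lens barrel, a plain loose cylinder 110 mm long and 34 mm in diameter, 0.1 to 0.2 kg, glass at its ends, lying in a cradle. It starts in the long cradle. Origin: its centre; x along its axis (either way round will do). In any cradle its centre is 46.0 mm above the bench.
- barrel_long: The long, slim black lens barrel, a plain loose cylinder 145 mm long and 28 mm in diameter, 0.1 to 0.2 kg, glass at its ends, lying in a cradle. It starts in the short cradle. Origin: its centre; x along its axis (either way round will do). In any cradle its centre is 41.8 mm above the bench.
- cradle_short: Short cradle: white base plate 80 x 56 x 6 mm with two aluminium V-notched supports at x = -28, +28 mm. 90 degree notches: apex 22 mm, tips 40 mm above the bench; each support 8 mm thick along x, 46 mm wide. Between the middle supports (x -24 to +24 mm) it is open down to the base plate, for fingers. Origin: centre of the underside, on the bench; x along the groove, z up. Fixed.
- cradle_medium: Medium cradle: base plate 110 x 56 x 6 mm with four V-notched supports at x = -46, -28, +28, +46 mm. Otherwise, material, notches, heights and axes as for the short cradle. Screwed to the bench.
- cradle_long: Long cradle: base plate 145 x 56 x 6 mm with four V-notched supports at x = -63, -28, +28, +63 mm. Otherwise as the short cradle. Screwed to the bench.
- cradle_spare: Spare cradle, empty at the start: square base plate 100 x 100 x 6 mm with two V-notched supports at x = -28 and +28 mm; it holds any of the barrels. Otherwise as the short cradle. Screwed to the bench.
- specimen_dish: Loose clear shallow round dish, 72 mm across and 14 mm high, with a brown cone specimen in it (top 28 mm above the bench). Origin: centre of its underside. To be left alone.
- beaker: Loose small glass beaker, 56 mm across the rim and 70 mm high, standing upright. Origin: centre of its underside. To be left alone.
There are look-alikes about, which are no part of the job. Leave any pink look-alike of the barrel_short alone. What is shaped like the cradle_short but turquoise is not meant.

How it is judged:
By the outcome, as a careful person would: the job done as asked, in the order asked, and still so for the second after the job is handed in, with the robot touching nothing.
It also fails if it takes over 106 s, if anything falls off the work surface, if the arm or the gripper's body presses on something with over 40 N, if the wrist force passes 120 N, or if a joint passes its speed limit or range.

## Robot

A 7-joint arm with a two-finger parallel gripper is mounted at the origin on the work surface. World frame = base frame: x ahead of the robot, y to its left, z up, the work surface at z = 0. Lengths are in m, angles in rad, forces in N, time in s.
With the tool pointing down it reaches from about 0.4 to 0.875 m from the base axis. Payload 19.3 kg.
Tool frame: the origin (TCP) lies at the very end of the fingers, on their centre line; the grasp point (between the pads) lies 19 mm behind it; z points along the fingers, x is the direction in which the jaws open and shut, and the axes are right-handed (so a half turn about z gives the same grasp; the last joint's range is limited). The gripper opens to 85 mm and grips with 20 to 120 N. Pads are 22 mm wide; open, the fingers measure 114 mm over their backs; the gripper's body (76 mm by 85 mm) begins 54 mm behind the grasp point. The pads swing forward as they close: fully open they stand 13 mm farther back than shut.
Start: joints at [-1.245, 0.521, -0.036, 1.599, 0.021, 1.021, -0.113], TCP at [0.241, 0.577, 0.231] pointing down, gripper open.
Joint ranges: [-2.91, 2.91], [-0.3, 2.13], [-1.5, 1.42], [0.17, 2.43], [-1.26, 4.41], [0.16, 1.93], [-2.52, 2.52]. Speed limits (rad/s): [1.89, 1.89, 2.39, 2.39, 3.01, 3.01, 3.01].

## Interface

Orientations are given as [roll, pitch, yaw] about the fixed x, y, z axes, in that order (R = Rz(yaw) Ry(pitch) Rx(roll)).
In Python, from workcell import bot gives the robot as it stands.
- The arm moves only by the tool jog_arm, never from a script. Its argument "increments" is a list of rows, each an object of numbers: "wx", "wy", "wz": the turn, a rotation vector about the tool's x, y, z in degrees; "x", "y", "z": the shift along the tool's x, y, z in cm; "claw": the opening in per cent of the stroke, from 0 (shut) to 100 (fully open). A call has 1 to 10 rows; each row is the pose to reach, as a shift and turn from the pose measured when the call began, along the tool's axes at that moment; what a row does not reach only later rows make up. A row lasts 1/8 s, in which the tool goes at most 62.5 mm and 10.7 degrees, less where a joint would pass 70% of its speed; a pose out of reach is approached as far as the arm can. A call with a gripper value outside its range is refused whole. The fingers move at their own pace and stop on an object; "squeeze" is the grip in N (left out, the last holds). Time passes only in rows, so rows that repeat a pose let the fingers close. It gives the time, the measured TCP pose, the force and the opening at its end, in the units of the state.
- bot.observe(): the state, without advancing time (a new reading comes with each control period).
- bot.grab_frame(name): name is "scene" or "top" or "wrist"; returns a dict with "pixels" (384x512x3 uint8, red, green, blue), "fov_y" (degrees; the focal length in pixels is half the picture's height over the tangent of half this angle, whatever the lens; pixels are square), "cx", "cy" (the principal point, pixels), "k1" (the pictures are not rectified: a ray, as slopes to the right and down, at radius r is drawn at 1 + k1 r^2 times it, then the intrinsics apply), "origin" and "orientation" of the camera in the world. Camera axes: x right, y down, z forward; pixel columns grow to the right and rows downward; lengths in m; the calibration is good to about 2 mm. A picture is of the moment at which its call begins. There is no depth.
- bot.job_done(): hands the job in, once; it reports no verdict.
The state is a dict: "clock": time; "qpos": joint angles; "qd": joint speeds; "joint_efforts": joint torques, N m; "position": TCP position; "tool_rot": TCP orientation; "force": force on the tool from outside, world axes, zero at the start; "moment": the same for the moment, N m; "grip_width": finger opening in m.
Only numpy, scipy, OpenCV 4.12 (cv2) and the standard library are available. Lean on these libraries where they do the work, as an engineer would, in place of code of your own. Each camera call takes 0.05 s, during which the arm holds its last target.

## Working session

There is one attempt and no reset: what is moved stays moved. The work goes in short steps, Python scripts to look and compute and a tool call to move; the robot and the scene stay as the last step left them, time stands still between calls to the robot, and variables do not carry over. Pictures are saved under pics/ and viewed, and the job is handed in when it is done.

Besides the shell and the picture viewer there is one more tool, called after ">>>" as name([rows], argument=value, ...), one row to a line, values as JSON. jog_arm: Moves the arm, as the interface text tells. Its arguments: {"type":"object","properties":{"increments":{"type":"array","items":{"type":"object","properties":{"wx":{"type":"number"},"wy":{"type":"number"},"wz":{"type":"number"},"x":{"type":"number"},"y":{"type":"number"},"z":{"type":"number"},"claw":{"type":"number"}}}},"squeeze":{"type":"number"}},"required":["increments"]}

```bash
mkdir -p pics; ls
python3 - <<'E'
from workcell import bot
import cv2
for n in ("scene","top","wrist"):
    f=bot.grab_frame(n)
    p=f.pop("pixels"); cv2.imwrite(f"pics/{n}0.png",p[:,:,::-1]); print(n,f)
print(bot.observe())
E
```

```text
pics
scene {'fov_y': 51.15768531907563, 'cx': 260.020388417868, 'cy': 196.99681530507843, 'k1': -0.10658935505232787, 'origin': array([ 0.86267493, -0.44970129,  0.60412886]), 'orientation': array([-2.3209162 , -0.00911069,  0.66090078])}
top {'fov_y': 45.84663334664681, 'cx': 264.53508118638297, 'cy': 191.1175730445405, 'k1': -0.11743936165525407, 'origin': array([0.39234871, 0.02349779, 1.14944849]), 'orientation': array([-3.01337361e+00, -2.53961958e-03, -1.56216830e+00])}
wrist {'fov_y': 62.27243489187629, 'cx': 252.33009294055398, 'cy': 194.5478492067358, 'k1': -0.07304903452609944, 'origin': array([0.16828703, 0.607471  , 0.37382433]), 'orientation': array([2.82558172e+00, 1.00105410e-03, 1.17591513e+00])}
{'clock': 0.15, 'qpos': array([-1.24517186,  0.52187911, -0.03631742,  1.59988951,  0.02119883,
        1.02109228, -0.11283284]), 'qd': array([ 0.00142918, -0.00301972, -0.00128864, -0.00260866, -0.00078226,
        0.00092698, -0.00178976]), 'joint_efforts': array([ 2.06602192e-03, -9.27385926e+01,  1.98057264e+00, -3.70062983e+01,
        1.80496741e-02,  6.32620126e-03, -1.00043749e-05]), 'position': array([0.24091302, 0.57641936, 0.23085234]), 'tool_rot': array([3.14152900e+00, 8.81083360e-04, 1.17491761e+00]), 'force': array([-0.34105866,  0.12798345,  0.7848037 ]), 'moment': array([ 0.00200528, -0.02089506, -0.00205152]), 'grip_width': 0.08536707229395933}
```

View pics/scene0.png

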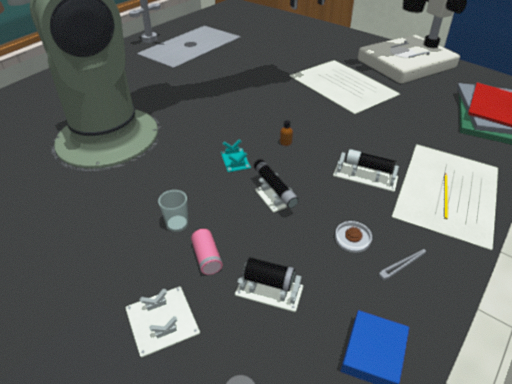

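View pics/top0.png

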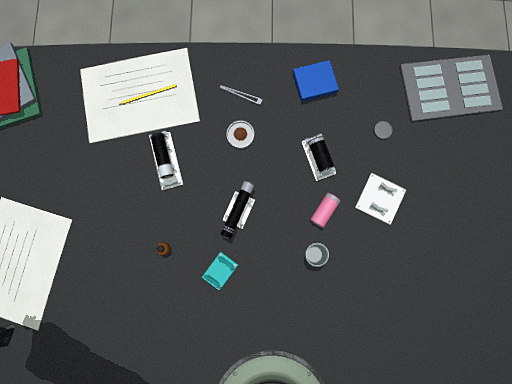

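View pics/wrist0.png

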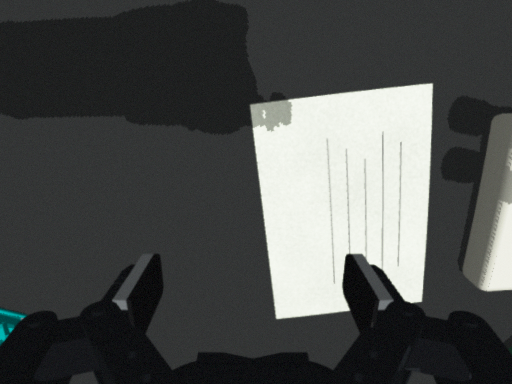

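The top view shows these candidates:
- **Barrels:** black ones at (163,155) medium, (238,208) long and (319,153) short. A pink look-alike is at (325,210).
- **Cradles:** long (166,160), short (238,210), medium (319,157) and spare (380,198). A turquoise look-alike is at (220,270).
- **Leave alone:** dish (240,134) and beaker (317,254).

By the description, the three black barrels and the white cradles are the right ones. Next I'll check close crops.

```bash
cat > h.py <<'E'
import numpy as np, cv2
from scipy.spatial.transform import Rotation as R
from workcell import bot
def cam(f):
    h=f["pixels"].shape[0]; fl=h/2/np.tan(np.radians(f["fov_y"])/2)
    K=np.array([[fl,0,f["cx"]],[0,fl,f["cy"]],[0,0,1]]); D=np.array([f["k1"],0,0,0.])
    return K,D,R.from_euler('xyz',f["orientation"]).as_matrix(),np.array(f["origin"])
def proj(f,P):
    K,D,Rm,o=cam(f); P=np.asarray(P,float).reshape(-1,3)
    return cv2.projectPoints(P,cv2.Rodrigues(Rm.T)[0],-Rm.T@o,K,D)[0].reshape(-1,2)
def ray(f,px):
    K,D,Rm,o=cam(f); u=cv2.undistortPoints(np.array(px,float).reshape(-1,1,2),K,D).reshape(-1,2)
    return o,np.c_[u,np.ones(len(u))]@Rm.T
def onz(f,px,z):
    o,d=ray(f,px); return o+d*((z-o[2])/d[:,2])[:,None]
def tri(fs,pxs):
    A=np.zeros((3,3));b=np.zeros(3)
    for f,p in zip(fs,pxs):
        o,d=ray(f,[p]);d=d[0]/np.linalg.norm(d[0]);M=np.eye(3)-np.outer(d,d);A+=M;b+=M@o
    return np.linalg.solve(A,b)
import pickle
def grab(n,tag):
    f=bot.grab_frame(n); pickle.dump(f,open(f"{tag}.pkl","wb")); cv2.imwrite(f"pics/{tag}.png",f["pixels"][:,:,::-1]); return f
def load(tag): return pickle.load(open(f"{tag}.pkl","rb"))
E
python3 - <<'E'
from h import *
f=grab("top","t1"); g=grab("scene","s1")
p=f["pixels"][:,:,::-1]
def crop(p,x0,y0,w,h,k,name): cv2.imwrite(name,cv2.resize(p[y0:y0+h,x0:x0+w],None,fx=k,fy=k,interpolation=cv2.INTER_CUBIC))
crop(p,140,120,110,125,4.5,"pics/c1.png")
crop(p,295,125,120,110,5,"pics/c2.png")
p=g["pixels"][:,:,::-1]
crop(p,110,130,160,120*2-10,2.6,"pics/c3.png")
crop(p,220,140,190,170,3,"pics/c4.png")
E
```

```text
(no output)
```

View pics/c1.png

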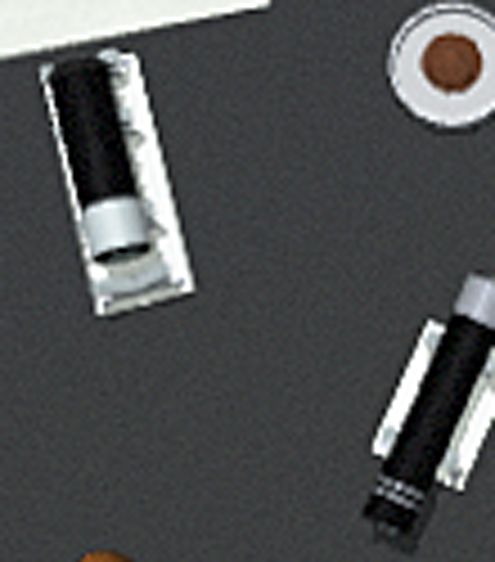

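View pics/c2.png

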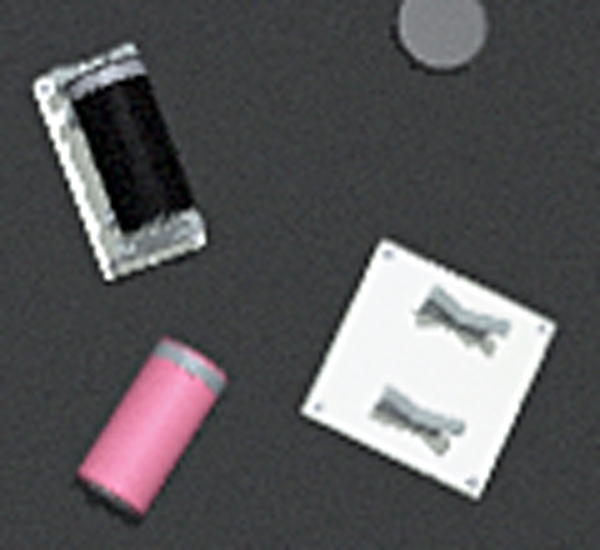

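View pics/c4.png

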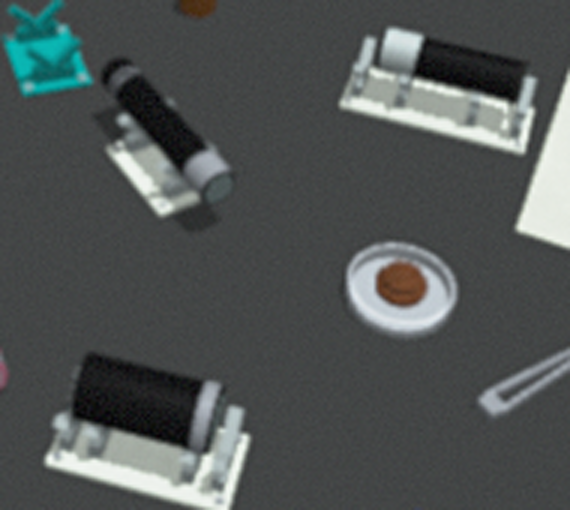

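```bash
cat > fit0.py <<'E'
from h import *
from scipy.optimize import least_squares
f=load("t1")
def full(pts,x0,y0,k): return (np.array(pts,float)+.5)/k-.5+[x0,y0]
C={"long":(145,56,full([(40,68),(133,50),(196,290),(100,316)],140,120,4.5)),
"short":(80,56,full([(432,318),(375,455),(462,492)],140,120,4.5)),
"medium":(110,56,full([(35,82),(133,43),(207,242),(110,282)],295,125,5)),
"spare":(100,100,full([(385,237),(558,325),(480,500),(300,410)],295,125,5))}
for n,(L,W,p) in C.items():
    P=onz(f,p,.006)[:,:2]
    print(n,"sides mm",np.round(1000*np.linalg.norm(np.diff(P,axis=0),axis=1),1))
    for q in P: print("   ",np.round(q,4))
    print("  yaw edges", [round(np.degrees(np.arctan2(*(d[::-1]))),1) for d in np.diff(P,axis=0)], "centre", np.round((P[0]+P[2])/2,4))
E
python3 fit0.py
```

```text
long sides mm [ 55.1 145.9  56.6]
    [0.6852 0.3254]
    [0.696  0.2714]
    [0.5561 0.2298]
    [0.5407 0.2842]
  yaw edges [np.float64(-78.7), np.float64(-163.4), np.float64(105.7)] centre [0.6206 0.2776]
short sides mm [83.5 53.1]
    [0.5413 0.0954]
    [0.4636 0.1261]
    [0.4434 0.077 ]
  yaw edges [np.float64(158.4), np.float64(-112.4)] centre [0.4923 0.0862]
medium sides mm [ 55.3 110.7  54.3]
    [ 0.6711 -0.0727]
    [ 0.6925 -0.1237]
    [ 0.5882 -0.1608]
    [ 0.567  -0.1108]
  yaw edges [np.float64(-67.3), np.float64(-160.4), np.float64(113.0)] centre [ 0.6297 -0.1168]
spare sides mm [100.  100.  102.5]
    [ 0.5918 -0.2531]
    [ 0.547  -0.3425]
    [ 0.4568 -0.2993]
    [ 0.5022 -0.2074]
  yaw edges [np.float64(-116.6), np.float64(154.4), np.float64(63.8)] centre [ 0.5243 -0.2762]
```

```bash
cat > mv.py <<'E'
import sys
from h import *
# usage mv.py x y z yawdeg
def go(x,y,z,yaw):
    s=bot.observe(); R0=R.from_euler('xyz',s["tool_rot"]); p=np.array(s["position"])
    d=R0.inv().apply(np.array([x,y,z])-p)*100
    T=R.from_euler('xyz',[np.pi,0,np.radians(yaw)])
    w=np.degrees((R0.inv()*T).as_rotvec())
    print("t",round(s["clock"],2),"pos",np.round(p,4),"yaw",np.round(np.degrees(s["tool_rot"]),2),"shift cm",np.round(d,2),"rot",np.round(w,2),"rows",round(max(np.linalg.norm(d)/6.25,np.linalg.norm(w)/10.7),1),"F",np.round(s["force"],1),"w",round(s["grip_width"],4))
if __name__=="__main__": go(*map(float,sys.argv[1:]))
E
python3 mv.py .63 -.18 .25 100
```

```text
t 0.25 pos [0.2409 0.5765 0.231 ] yaw [1.800e+02 3.000e-02 6.732e+01] shift cm [-54.8   65.07  -1.86] rot [-1.000e-02  3.000e-02 -3.268e+01] rows 13.6 F [ 0.  -0.1  0.9] w 0.0857
```

>>> jog_arm([
  {"x": -54.8, "y": 65.1, "z": -1.9, "wz": -33},
  {"x": -54.8, "y": 65.1, "z": -1.9, "wz": -33},
  {"x": -54.8, "y": 65.1, "z": -1.9, "wz": -33},
  {"x": -54.8, "y": 65.1, "z": -1.9, "wz": -33},
  {"x": -54.8, "y": 65.1, "z": -1.9, "wz": -33},
  {"x": -54.8, "y": 65.1, "z": -1.9, "wz": -33},
  {"x": -54.8, "y": 65.1, "z": -1.9, "wz": -33},
  {"x": -54.8, "y": 65.1, "z": -1.9, "wz": -33},
  {"x": -54.8, "y": 65.1, "z": -1.9, "wz": -33},
  {"x": -54.8, "y": 65.1, "z": -1.9, "wz": -33},
])

```text
schema error: expected keys wx, wy, wz, x, y, z, claw
```

```bash
python3 mv.py .63 -.18 .25 100
```

```text
t 0.25 pos [0.2409 0.5765 0.231 ] yaw [1.800e+02 3.000e-02 6.732e+01] shift cm [-54.8   65.07  -1.86] rot [-1.000e-02  3.000e-02 -3.268e+01] rows 13.6 F [ 0.  -0.1  0.9] w 0.0857
```

>>> jog_arm([
  {"wx": 0, "wy": 0, "wz": -33, "x": -54.8, "y": 65.1, "z": -1.9, "claw": 80},
  {"wx": 0, "wy": 0, "wz": -33, "x": -54.8, "y": 65.1, "z": -1.9, "claw": 80},
  {"wx": 0, "wy": 0, "wz": -33, "x": -54.8, "y": 65.1, "z": -1.9, "claw": 80},
  {"wx": 0, "wy": 0, "wz": -33, "x": -54.8, "y": 65.1, "z": -1.9, "claw": 80},
  {"wx": 0, "wy": 0, "wz": -33, "x": -54.8, "y": 65.1, "z": -1.9, "claw": 80},
  {"wx": 0, "wy": 0, "wz": -33, "x": -54.8, "y": 65.1, "z": -1.9, "claw": 80},
  {"wx": 0, "wy": 0, "wz": -33, "x": -54.8, "y": 65.1, "z": -1.9, "claw": 80},
  {"wx": 0, "wy": 0, "wz": -33, "x": -54.8, "y": 65.1, "z": -1.9, "claw": 80},
  {"wx": 0, "wy": 0, "wz": -33, "x": -54.8, "y": 65.1, "z": -1.9, "claw": 80},
  {"wx": 0, "wy": 0, "wz": -33, "x": -54.8, "y": 65.1, "z": -1.9, "claw": 80},
])

```text
clock: 1.5
position: [0.5264, 0.0214, 0.2455]
tool_rot: [3.141, 0.0, 1.751]
force: [0.8, 1.8, 0.7]
grip_width: 0.0682
```

```bash
python3 mv.py .63 -.18 .25 100; python3 -c "
from workcell import bot; print(bot.observe()['qpos'])"
```

```text
t 1.5 pos [0.5264 0.0214 0.2455] yaw [1.7999e+02 2.0000e-02 1.0033e+02] shift cm [-21.68   6.58  -0.44] rot [0.02 0.02 0.33] rows 3.6 F [0.8 1.8 0.7] w 0.0682
[-0.18124302  0.34923985  0.03591885  1.84391477 -0.01466153  0.94842308
  1.61216658]
```

```bash
python3 -c "
from h import *
grab('wrist','w1')"
```

```text
(no output)
```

View pics/w1.png

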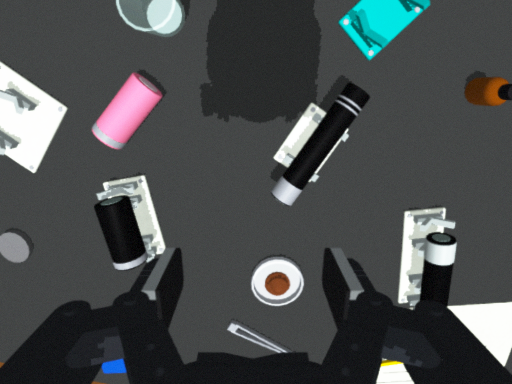

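>>> jog_arm([
  {"wx": 0, "wy": 0, "wz": 0, "x": -21.7, "y": 6.6, "z": -0.4, "claw": 80},
  {"wx": 0, "wy": 0, "wz": 0, "x": -21.7, "y": 6.6, "z": -0.4, "claw": 80},
  {"wx": 0, "wy": 0, "wz": 0, "x": -21.7, "y": 6.6, "z": -0.4, "claw": 80},
  {"wx": 0, "wy": 0, "wz": 0, "x": -21.7, "y": 6.6, "z": -0.4, "claw": 80},
  {"wx": 0, "wy": 0, "wz": 0, "x": -21.7, "y": 6.6, "z": -0.4, "claw": 80},
])

```text
clock: 2.17
position: [0.6314, -0.1932, 0.2497]
tool_rot: [3.142, 0.005, 1.739]
force: [-1.0, 1.5, 0.2]
grip_width: 0.0681
```

```bash
python3 -c "
from h import *
grab('wrist','w2')"
```

```text
(no output)
```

View pics/w2.png

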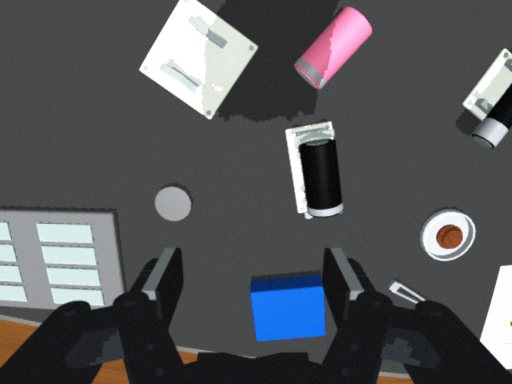

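w1 shows long barrel (322,143), short barrel (120,232), medium barrel (437,270), dish (277,282) and beaker (150,12). w2 shows medium cradle with the short barrel (318,168) and spare (200,58). I'll take crops of these for precise corners.

```bash
cat >> h.py <<'E'
def crop(f,x0,y0,w,h,k,name):
    p=f["pixels"][:,:,::-1]
    im=cv2.resize(p[y0:y0+h,x0:x0+w],None,fx=k,fy=k,interpolation=cv2.INTER_CUBIC)
    im=np.clip(255*(im/255.)**0.5,0,255).astype(np.uint8)
    for u in range(0,w,10): cv2.line(im,(int((u+.5)*k),0),(int((u+.5)*k),6 if u%50 else 14),(0,255,255),1); cv2.putText(im,str(x0+u),(int((u+.5)*k)-8,24),0,.33,(0,255,255),1)
    for v in range(0,h,10): cv2.line(im,(0,int((v+.5)*k)),(6,int((v+.5)*k)),(0,255,255),1); cv2.putText(im,str(y0+v),(8,int((v+.5)*k)+4),0,.33,(0,255,255),1)
    cv2.imwrite(name,im)
E
python3 - <<'E'
from h import *
crop(load("w2"),275,110,80,115,5,"pics/d1.png")
crop(load("w2"),130,0,140,125,4.5,"pics/d2.png")
crop(load("w1"),260,70,120,145,4,"pics/d3.png")
crop(load("w1"),390,195,80,120,5,"pics/d4.png")
crop(load("w1"),85,165,90,110,5,"pics/d5.png")
E
```

```text
(no output)
```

View pics/d1.png

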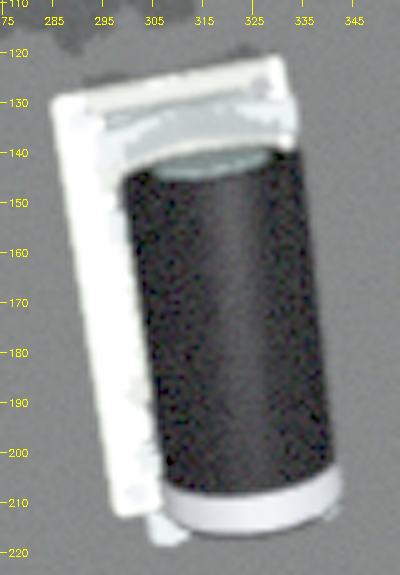

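View pics/d2.png

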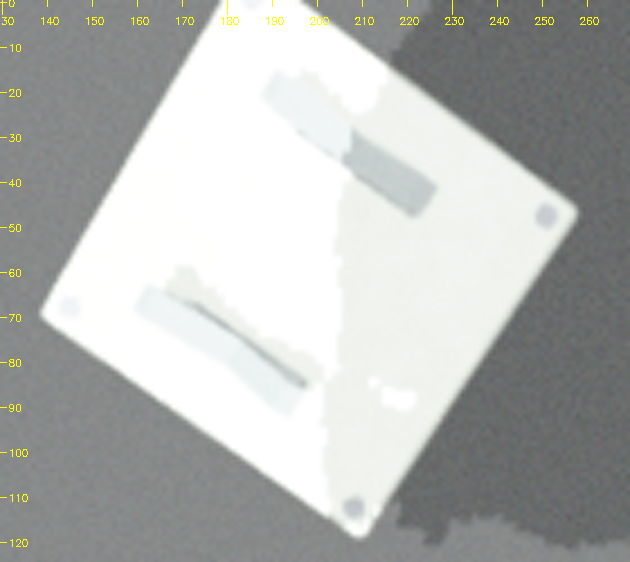

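View pics/d3.png

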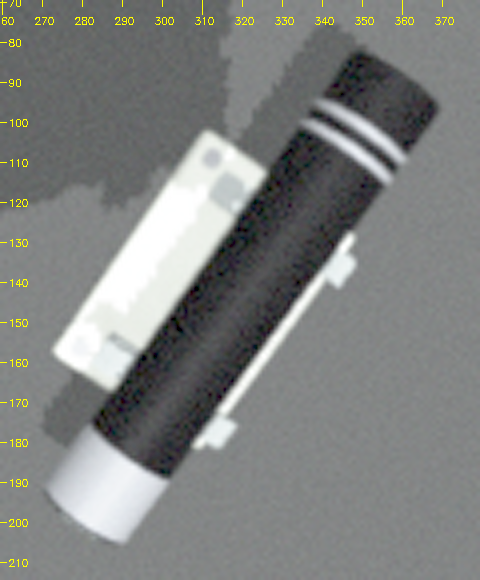

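View pics/d4.png

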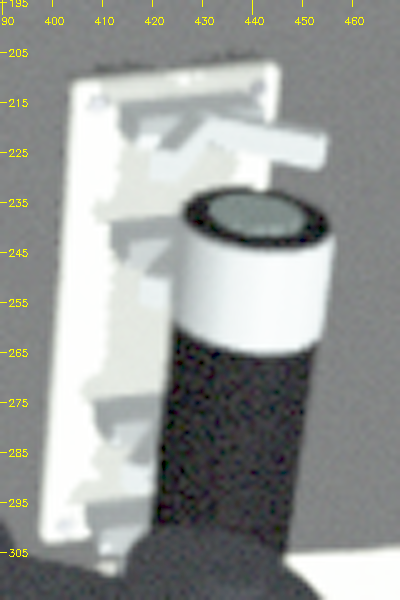

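View pics/d5.png

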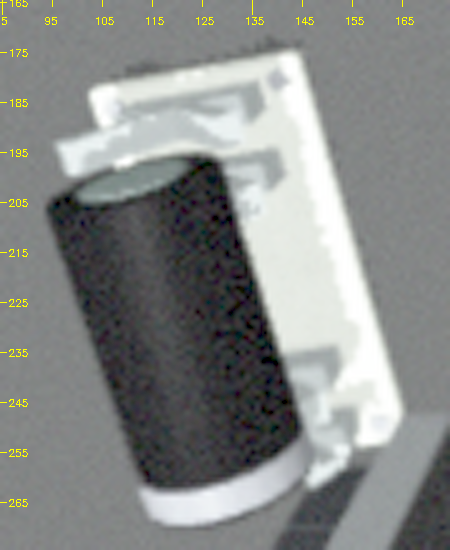

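```bash
cat > fit1.py <<'E'
from h import *
from scipy.optimize import least_squares
def full(pts,x0,y0,k): return (np.array(pts,float)+.5)/k-.5+[x0,y0]
F={k:load(k) for k in("t1","w1","w2")}
D={"medium":(110,56,(.63,-.117,20),{"w2":([(-1,-1),(-1,1),(1,-1)],full([(52,98),(284,55),(115,516)],275,110,5)),
 "w1":([(-1,-1),(-1,1),(1,1)],full([(90,92),(297,50),(403,410)],85,165,5)),
 "t1":([(1,1),(1,-1),(-1,-1),(-1,1)],full([(35,82),(133,43),(207,242),(110,282)],295,125,5))}),
"long":(145,56,(.62,.278,16.6),{"w1":([(-1,-1),(-1,1),(1,-1)],full([(70,82),(280,62),(40,540)],390,195,5)),
 "t1":([(1,1),(1,-1),(-1,-1),(-1,1)],full([(40,68),(133,50),(196,290),(100,316)],140,120,4.5))}),
"short":(80,56,(.492,.086,-22),{"w1":([(-1,-1),(1,-1),(-1,1),(1,1)],full([(207,128),(52,352),(352,234),(193,448)],260,70,4)),
 "t1":([(1,1),(-1,1),(-1,-1)],full([(432,318),(375,455),(462,492)],140,120,4.5))}),
"spare":(100,100,(.524,-.276,-25.6),{"w2":([(-1,1),(1,1),(1,-1)],full([(578,210),(360,540),(38,315)],130,0,4.5)),
 "t1":([(1,1),(1,-1),(-1,-1),(-1,1)],full([(385,237),(558,325),(480,500),(300,410)],295,125,5))})}
for n,(L,W,g,obs) in D.items():
    def pts(p,sg):
        c,s=np.cos(p[2]),np.sin(p[2]); a=np.array(sg)*[L/2000,W/2000]
        return np.c_[p[0]+c*a[:,0]-s*a[:,1],p[1]+s*a[:,0]+c*a[:,1],np.full(len(a),p[3])]
    def run(keys,freez):
        def res(p):
            q=np.r_[p,.006] if not freez else p
            return np.concatenate([(proj(F[k],pts(q,obs[k][0]))-obs[k][1]).ravel() for k in keys])
        x0=[g[0],g[1],np.radians(g[2])]+([.006] if freez else [])
        r=least_squares(res,x0); return r
    for keys,fz in [([k],False) for k in obs]+[(list(obs),True)]:
        r=run(keys,fz); print(n,keys,np.round(r.x[:2]*1000,1),"yaw",round(np.degrees(r.x[2]),2),"z",np.round(r.x[3:]*1000,1),"rms",round(np.sqrt(np.mean(r.fun**2)),2))
E
python3 fit1.py
```

```text
medium ['w2'] [ 632.1 -116.2] yaw 20.08 z [] rms 0.15
medium ['w1'] [ 630.1 -115.6] yaw 21.25 z [] rms 2.04
medium ['t1'] [ 629.7 -117. ] yaw 20.44 z [] rms 0.41
medium ['w2', 'w1', 't1'] [ 631.8 -116.4] yaw 20.63 z [2.5] rms 1.18
long ['w1'] [620.4 276.4] yaw 15.95 z [] rms 0.27
long ['t1'] [619.5 277.6] yaw 15.88 z [] rms 0.6
long ['w1', 't1'] [620.3 277.1] yaw 16.0 z [5.3] rms 0.55
short ['w1'] [495.1  86.2] yaw -23.37 z [] rms 0.5
short ['t1'] [491.3  85.7] yaw -23.12 z [] rms 0.55
short ['w1', 't1'] [494.7  86.5] yaw -23.16 z [4.1] rms 0.82
spare ['w2'] [ 527.7 -276. ] yaw -25.61 z [] rms 0.14
spare ['t1'] [ 524.5 -275.6] yaw -26.38 z [] rms 0.26
spare ['w2', 't1'] [ 527.  -276.4] yaw -25.83 z [2.7] rms 0.6
```

```bash
cat > bar.py <<'E'
from h import *
from fit1 import full
w1,w2,t1=load("w1"),load("w2"),load("t1")
C={"medium":(.631,-.1166,20.2),"long":(.620,.277,15.9),"short":(.4935,.086,-23.2),"spare":(.5265,-.276,-25.8)}
def loc(P,c):
    x,y,a=C[c];a=np.radians(a);d=P[:2]-[x,y];return np.round(1000*np.array([d@[np.cos(a),np.sin(a)],d@[-np.sin(a),np.cos(a)],P[2]]),1)
a2=full([(212,165)],275,110,5)[0];a1=full([(132,180)],85,165,5)[0]
print("short near face tri",loc(tri([w1,w2],[a1,a2]),"medium"),"w2@z",loc(onz(w2,[a2],.0503)[0],"medium"),loc(onz(w1,[a1],.0503)[0],"medium"))
m=full([(257,213)],390,195,5); print("medium near face",loc(onz(w1,m,.046)[0],"long"))
e=full([(398,80),(85,516)],260,70,4)
for q in e: print("long end",loc(onz(w1,[q],.0418)[0],"short"))
# overlay
def rim(c,s,r,z):
    x,y,a=C[c];a=np.radians(a);t=np.linspace(0,2*np.pi,60);ex=np.array([np.cos(a),np.sin(a),0]);ey=np.array([-np.sin(a),np.cos(a),0])
    return np.array([x,y,z])+ex*s+np.outer(np.cos(t)*r,ey)+np.outer(np.sin(t)*r,[0,0,1])
def plate(c,L,W,z=.006):
    x,y,a=C[c];a=np.radians(a);ex=np.array([np.cos(a),np.sin(a),0]);ey=np.array([-np.sin(a),np.cos(a),0])
    return np.array([np.array([x,y,z])+i*L/2*ex+j*W/2*ey for i,j in((1,1),(1,-1),(-1,-1),(-1,1),(1,1))])
def over(f,lines,x0,y0,w,h,k,name):
    p=f["pixels"][:,:,::-1]
    im=cv2.resize(p[y0:y0+h,x0:x0+w],None,fx=k,fy=k,interpolation=cv2.INTER_CUBIC)
    im=np.clip(255*(im/255.)**0.5,0,255).astype(np.uint8)
    for P,col in lines:
        q=((proj(f,P)-[x0,y0]+.5)*k).round().astype(np.int32); cv2.polylines(im,[q],False,col,1)
    cv2.imwrite(name,im)
E
python3 bar.py | grep -v yaw
```

```text
short near face tri [-39.5   0.3  51.3] w2@z [-39.    0.5  50.3] [-39.5  -0.3  50.3]
medium near face [-50.2   1.   46. ]
long end [-74.4   2.1  41.8]
long end [70.4  3.  41.8]
```

```bash
python3 mv.py .631 -.1166 .027 110.2
```

```text
t 2.23 pos [ 0.6312 -0.1906  0.2498] yaw [180.     0.23  99.77] shift cm [ 7.39  1.24 22.25] rot [ -0.02   0.23 -10.43] rows 3.8 F [-0.7  1.3 -0.2] w 0.0682
```

>>> jog_arm([
  {"wx": 0, "wy": 0.2, "wz": -10.4, "x": 7.4, "y": 1.2, "z": 4, "claw": 80},
  {"wx": 0, "wy": 0.2, "wz": -10.4, "x": 7.4, "y": 1.2, "z": 8, "claw": 80},
  {"wx": 0, "wy": 0.2, "wz": -10.4, "x": 7.4, "y": 1.2, "z": 13, "claw": 80},
  {"wx": 0, "wy": 0.2, "wz": -10.4, "x": 7.4, "y": 1.2, "z": 13, "claw": 80},
])

```text
clock: 2.72
position: [0.6284, -0.1146, 0.1169]
tool_rot: [-3.136, -0.002, 1.925]
force: [0.5, -0.4, 0.8]
grip_width: 0.0686
```

```bash
python3 mv.py .631 -.1166 .027 110.2; python3 -c "
from h import *
grab('wrist','w3')"
```

```text
t 2.73 pos [ 0.6284 -0.1146  0.1169] yaw [-1.7970e+02 -1.3000e-01  1.1027e+02] shift cm [-0.3   0.22  8.99] rot [-0.3  -0.13  0.07] rows 1.4 F [ 0.5 -0.4  0.8] w 0.0686
```

View pics/w3.png

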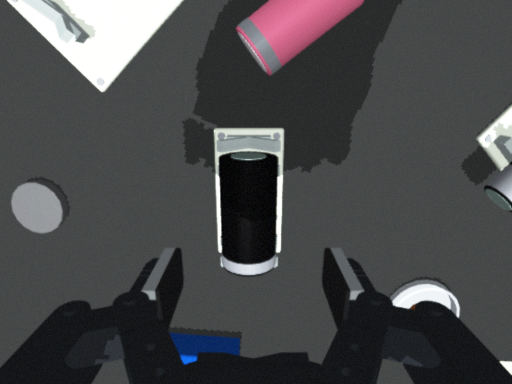

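The short barrel is aligned with the jaws: barrel axis at column 249, finger midpoint about 252. Descending.

>>> jog_arm([
  {"wx": -0.3, "wy": -0.1, "wz": 0, "x": -0.3, "y": 0.2, "z": 4, "claw": 80},
  {"wx": -0.3, "wy": -0.1, "wz": 0, "x": -0.3, "y": 0.2, "z": 7, "claw": 80},
  {"wx": -0.3, "wy": -0.1, "wz": 0, "x": -0.3, "y": 0.2, "z": 9, "claw": 80},
  {"wx": -0.3, "wy": -0.1, "wz": 0, "x": -0.3, "y": 0.2, "z": 9, "claw": 80},
  {"wx": -0.3, "wy": -0.1, "wz": 0, "x": -0.3, "y": 0.2, "z": 9, "claw": 80},
])

```text
clock: 3.4
position: [0.6337, -0.1177, 0.0312]
tool_rot: [3.136, 0.002, 1.924]
force: [0.4, -0.2, 0.1]
grip_width: 0.0682
```

```bash
python3 mv.py .631 -.1166 .027 110.2
```

```text
t 3.4 pos [ 0.6337 -0.1177  0.0312] yaw [1.7971e+02 1.3000e-01 1.1021e+02] shift cm [ 0.2  -0.22  0.42] rot [0.29 0.13 0.01] rows 0.1 F [ 0.4 -0.2  0.1] w 0.0682
```

>>> jog_arm([
  {"wx": 0.3, "wy": 0.1, "wz": 0, "x": 0.2, "y": -0.2, "z": 0.4, "claw": 80},
  {"wx": 0.3, "wy": 0.1, "wz": 0, "x": 0.2, "y": -0.2, "z": 0.4, "claw": 80},
])

```text
clock: 3.65
position: [0.6313, -0.1164, 0.0277]
tool_rot: [3.141, 0.001, 1.924]
force: [0.5, -0.1, 1.1]
grip_width: 0.0683
```

```bash
python3 mv.py .631 -.1166 .027 110.2
```

```text
t 3.65 pos [ 0.6313 -0.1164  0.0277] yaw [1.7999e+02 4.0000e-02 1.1022e+02] shift cm [-0.01 -0.04  0.07] rot [0.01 0.04 0.02] rows 0.0 F [ 0.5 -0.1  1.1] w 0.0683
```

Now close the jaws.

>>> jog_arm([
  {"wx": 0, "wy": 0, "wz": 0, "x": 0, "y": 0, "z": 0, "claw": 30},
  {"wx": 0, "wy": 0, "wz": 0, "x": 0, "y": 0, "z": 0, "claw": 30},
  {"wx": 0, "wy": 0, "wz": 0, "x": 0, "y": 0, "z": 0, "claw": 30},
  {"wx": 0, "wy": 0, "wz": 0, "x": 0, "y": 0, "z": 0, "claw": 30},
  {"wx": 0, "wy": 0, "wz": 0, "x": 0, "y": 0, "z": 0, "claw": 30},
  {"wx": 0, "wy": 0, "wz": 0, "x": 0, "y": 0, "z": 0, "claw": 30},
], squeeze=40)

```text
clock: 4.4
position: [0.6314, -0.1165, 0.028]
tool_rot: [3.141, 0.001, 1.924]
force: [-1.2, -0.6, 5.6]
grip_width: 0.039
```

```bash
python3 mv.py .631 -.1166 .13 110.2
```

```text
t 4.4 pos [ 0.6314 -0.1165  0.028 ] yaw [1.7997e+02 5.0000e-02 1.1022e+02] shift cm [-1.00e-02 -4.00e-02 -1.02e+01] rot [0.03 0.05 0.02] rows 1.6 F [-1.2 -0.6  5.6] w 0.039
```

>>> jog_arm([
  {"wx": 0, "wy": 0, "wz": 0, "x": 0, "y": 0, "z": -2, "claw": 25},
  {"wx": 0, "wy": 0, "wz": 0, "x": 0, "y": 0, "z": -5, "claw": 25},
  {"wx": 0, "wy": 0, "wz": 0, "x": 0, "y": 0, "z": -9, "claw": 25},
  {"wx": 0, "wy": 0, "wz": 0, "x": 0, "y": 0, "z": -12, "claw": 25},
  {"wx": 0, "wy": 0, "wz": 0, "x": 0, "y": 0, "z": -12, "claw": 25},
  {"wx": 0, "wy": 0, "wz": 0, "x": 0, "y": 0, "z": -12, "claw": 25},
])

```text
clock: 5.15
position: [0.631, -0.1163, 0.148]
tool_rot: [3.141, 0.001, 1.924]
force: [-0.3, -0.1, -2.2]
grip_width: 0.0391
```

```bash
python3 mv.py .5265 -.276 .11 64.2;  python3 -c "
from h import *
grab('wrist','w4')"
```

```text
t 5.15 pos [ 0.631  -0.1163  0.148 ] yaw [1.7998e+02 4.0000e-02 1.1022e+02] shift cm [-11.37 -15.33   3.8 ] rot [3.000e-02 3.000e-02 4.602e+01] rows 4.3 F [-0.3 -0.1 -2.2] w 0.0391
```

View pics/w4.png

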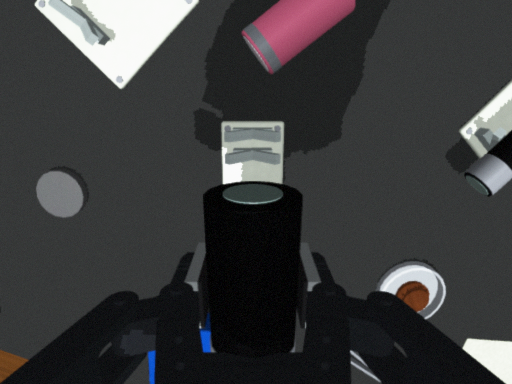

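>>> jog_arm([
  {"wx": 0, "wy": 0, "wz": 46, "x": -11.4, "y": -15.3, "z": 0, "claw": 25},
  {"wx": 0, "wy": 0, "wz": 46, "x": -11.4, "y": -15.3, "z": 0, "claw": 25},
  {"wx": 0, "wy": 0, "wz": 46, "x": -11.4, "y": -15.3, "z": 0, "claw": 25},
  {"wx": 0, "wy": 0, "wz": 46, "x": -11.4, "y": -15.3, "z": 0, "claw": 25},
  {"wx": 0, "wy": 0, "wz": 46, "x": -11.4, "y": -15.3, "z": 0, "claw": 25},
  {"wx": 0, "wy": 0, "wz": 46, "x": -11.4, "y": -15.3, "z": 2, "claw": 25},
  {"wx": 0, "wy": 0, "wz": 46, "x": -11.4, "y": -15.3, "z": 2, "claw": 25},
])

```text
clock: 6.08
position: [0.5256, -0.2756, 0.1258]
tool_rot: [-3.138, 0.001, 1.121]
force: [0.1, -0.0, -0.8]
grip_width: 0.0387
```

```bash
python3 mv.py .5265 -.276 .029 64.2;  python3 -c "
from h import *
f=load('w4'); P=onz(f,[(253,193)],.1703)[0]; y=np.radians(110.2); d=P[:2]-[.631,-.1163]; print('face in tool x,y',d@[np.cos(y),np.sin(y)],d@[np.sin(y),-np.cos(y)])
grab('wrist','w5')"
```

```text
t 6.08 pos [ 0.5256 -0.2756  0.1258] yaw [-1.7979e+02  5.0000e-02  6.4230e+01] shift cm [0.01 0.14 9.68] rot [-0.21  0.05  0.03] rows 1.5 F [ 0.1 -0.  -0.8] w 0.0387
face in tool x,y 9.982299156333709e-05 -0.039989883639107014
```

View pics/w5.png

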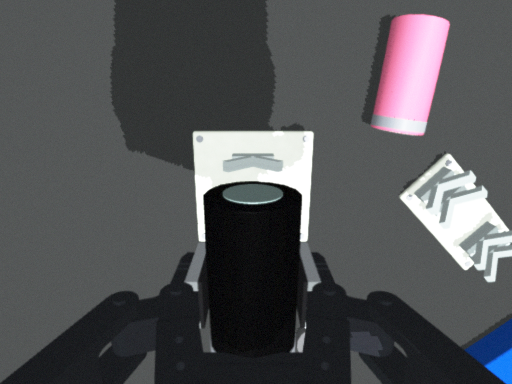

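```bash
python3 -c "
from h import *
f=load('w5'); y=np.radians(64.23)
for q in onz(f,[(193.5,131),(313.5,131)],.006):
  d=q[:2]-[.5256,-.2756]; print(d@[np.cos(y),np.sin(y)],d@[np.sin(y),-np.cos(y)])
crop(f,180,115,150,70,5,'pics/d6.png')"
```

```text
-0.047816757515450045 -0.04831764429113286
0.050770499510265805 -0.048433341006715765
```

View pics/d6.png

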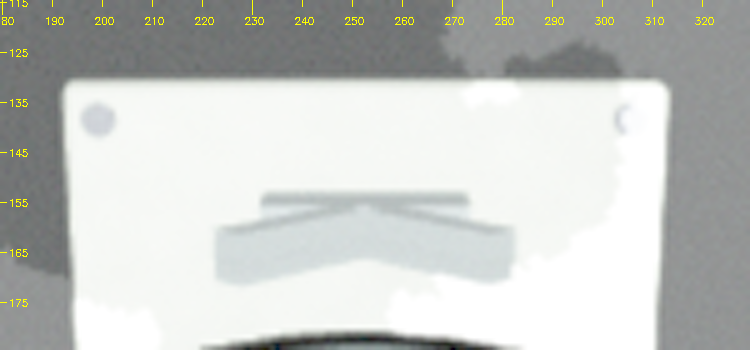

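>>> jog_arm([
  {"wx": -0.2, "wy": 0, "wz": 0, "x": 0.1, "y": 0.1, "z": 4, "claw": 25},
  {"wx": -0.2, "wy": 0, "wz": 0, "x": 0.1, "y": 0.1, "z": 7, "claw": 25},
  {"wx": -0.2, "wy": 0, "wz": 0, "x": 0.1, "y": 0.1, "z": 8.5, "claw": 25},
  {"wx": -0.2, "wy": 0, "wz": 0, "x": 0.1, "y": 0.1, "z": 9.2, "claw": 25},
  {"wx": -0.2, "wy": 0, "wz": 0, "x": 0.1, "y": 0.1, "z": 9.5, "claw": 25},
  {"wx": -0.2, "wy": 0, "wz": 0, "x": 0.1, "y": 0.1, "z": 9.6, "claw": 25},
  {"wx": -0.2, "wy": 0, "wz": 0, "x": 0.1, "y": 0.1, "z": 9.6, "claw": 25},
])

```text
clock: 7.0
position: [0.5275, -0.2755, 0.0313]
tool_rot: [3.14, 0.001, 1.121]
force: [-0.3, -0.5, -1.8]
grip_width: 0.0391
```

```bash
python3 mv.py .5265 -.276 .029 64.2
```

```text
t 7.0 pos [ 0.5275 -0.2755  0.0313] yaw [1.7988e+02 4.0000e-02 6.4230e+01] shift cm [-0.09 -0.07  0.23] rot [0.12 0.04 0.03] rows 0.0 F [-0.3 -0.5 -1.8] w 0.0391
```

Lower the last 2–3 mm, then open.

>>> jog_arm([
  {"wx": 0, "wy": 0, "wz": 0, "x": 0, "y": 0, "z": 0.25, "claw": 25},
  {"wx": 0, "wy": 0, "wz": 0, "x": 0, "y": 0, "z": 0.3, "claw": 25},
  {"wx": 0, "wy": 0, "wz": 0, "x": 0, "y": 0, "z": 0.3, "claw": 25},
])

```text
clock: 7.38
position: [0.5276, -0.2759, 0.0286]
tool_rot: [3.139, 0.001, 1.121]
force: [-1.0, -3.5, 2.9]
grip_width: 0.0387
```

>>> jog_arm([
  {"wx": 0, "wy": 0, "wz": 0, "x": 0, "y": 0, "z": 0, "claw": 60},
  {"wx": 0, "wy": 0, "wz": 0, "x": 0, "y": 0, "z": 0, "claw": 80},
  {"wx": 0, "wy": 0, "wz": 0, "x": 0, "y": 0, "z": 0, "claw": 80},
  {"wx": 0, "wy": 0, "wz": 0, "x": 0, "y": 0, "z": 0, "claw": 80},
])

```text
clock: 7.88
position: [0.5276, -0.2758, 0.0285]
tool_rot: [3.139, 0.001, 1.121]
force: [0.2, 0.1, -0.1]
grip_width: 0.0682
```

>>> jog_arm([
  {"wx": 0, "wy": 0, "wz": 0, "x": 0, "y": 0, "z": -3, "claw": 80},
  {"wx": 0, "wy": 0, "wz": 0, "x": 0, "y": 0, "z": -8, "claw": 80},
  {"wx": 0, "wy": 0, "wz": 0, "x": 0, "y": 0, "z": -14, "claw": 80},
  {"wx": 0, "wy": 0, "wz": 0, "x": 0, "y": 0, "z": -18, "claw": 80},
  {"wx": 0, "wy": 0, "wz": 0, "x": 0, "y": 0, "z": -18, "claw": 80},
])

```text
clock: 8.5
position: [0.5285, -0.2761, 0.2116]
tool_rot: [3.134, 0.0, 1.121]
force: [-0.4, 0.4, -0.7]
grip_width: 0.068
```

```bash
python3 mv.py .63 .23 .20 105.9;  python3 -c "
from h import *
grab('wrist','w6')"
```

```text
t 8.5 pos [ 0.5285 -0.2761  0.2116] yaw [1.7956e+02 2.0000e-02 6.4210e+01] shift cm [ 49.98 -12.88   1.04] rot [  0.41   0.18 -41.69] rows 8.3 F [-0.4  0.4 -0.7] w 0.068
```

View pics/w6.png

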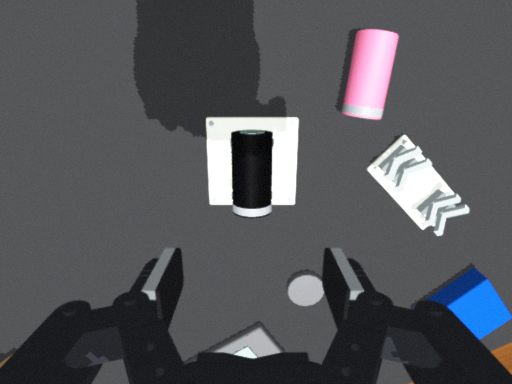

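```bash
python3 mv.py .655 .288 .20 105.9
```

```text
t 8.55 pos [ 0.5277 -0.2756  0.2096] yaw [1.7973e+02 3.0000e-02 6.4230e+01] shift cm [ 56.28 -13.04   0.87] rot [  0.25   0.13 -41.67] rows 9.2 F [-0.1  0.  -0.7] w 0.0684
```

>>> jog_arm([
  {"wx": 0.3, "wy": 0.1, "wz": -41.7, "x": 56.3, "y": -13, "z": 0.9, "claw": 80},
  {"wx": 0.3, "wy": 0.1, "wz": -41.7, "x": 56.3, "y": -13, "z": 0.9, "claw": 80},
  {"wx": 0.3, "wy": 0.1, "wz": -41.7, "x": 56.3, "y": -13, "z": 0.9, "claw": 80},
  {"wx": 0.3, "wy": 0.1, "wz": -41.7, "x": 56.3, "y": -13, "z": 0.9, "claw": 80},
  {"wx": 0.3, "wy": 0.1, "wz": -41.7, "x": 56.3, "y": -13, "z": 0.9, "claw": 80},
  {"wx": 0.3, "wy": 0.1, "wz": -41.7, "x": 56.3, "y": -13, "z": 0.9, "claw": 80},
  {"wx": 0.3, "wy": 0.1, "wz": -41.7, "x": 56.3, "y": -13, "z": 0.9, "claw": 80},
  {"wx": 0.3, "wy": 0.1, "wz": -41.7, "x": 56.3, "y": -13, "z": 0.9, "claw": 80},
  {"wx": 0.3, "wy": 0.1, "wz": -41.7, "x": 56.3, "y": -13, "z": 0.9, "claw": 80},
  {"wx": 0.3, "wy": 0.1, "wz": -41.7, "x": 56.3, "y": -13, "z": 0.9, "claw": 80},
])

```text
clock: 9.8
position: [0.654, 0.2928, 0.1971]
tool_rot: [-3.138, -0.002, 1.854]
force: [0.3, -0.7, -0.3]
grip_width: 0.068
```

>>> jog_arm([
  {"wx": 0, "wy": 0, "wz": 0, "x": 0, "y": 0, "z": 0, "claw": 80},
])

```text
clock: 9.93
position: [0.6535, 0.2932, 0.1954]
tool_rot: [-3.136, -0.001, 1.855]
force: [0.2, -1.3, 1.1]
grip_width: 0.0679
```

```bash
python3 mv.py .655 .288 .20 105.9;  python3 -c "
from h import *
grab('wrist','w7')"
```

```text
t 9.93 pos [0.6535 0.2932 0.1954] yaw [-1.7967e+02 -6.0000e-02  1.0627e+02] shift cm [-0.54 -0.   -0.46] rot [-0.33 -0.06  0.37] rows 0.1 F [ 0.2 -1.3  1.1] w 0.0679
```

View pics/w7.png

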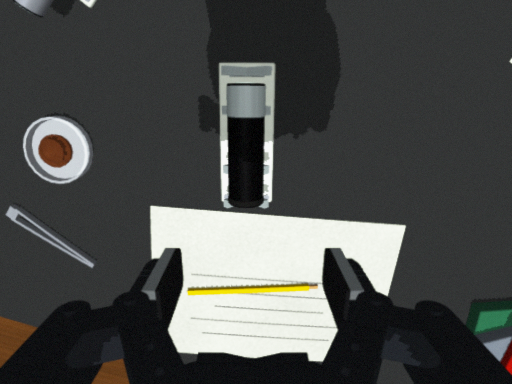

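```bash
python3 -c "
from h import *
crop(load('w7'),200,50,95,165,3.5,'pics/d7.png')"
```

```text
(no output)
```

View pics/d7.png

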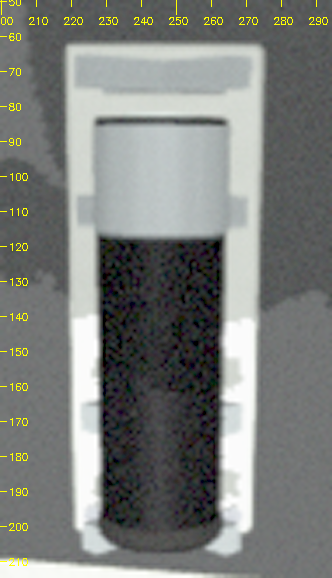

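```bash
python3 -c "
from h import *
f=load('w7'); s=bot.observe(); p=s['position']; y=s['tool_rot'][2]
print(p)
def T(px,z,l):
  for q in onz(f,px,z):
    d=q[:2]-p[:2]; print(l,np.round(1000*np.array([d@[np.cos(y),np.sin(y)],d@[np.sin(y),-np.cos(y)]]),1))
T([(218.5,62.8),(275.3,62.8),(221,200.5),(271.6,200.5)],.006,'plate')
T([(245.5,83.6)],.046,'near');T([(245.5,83.6)],.060,'near');T([(245.5,206.7)],.062,'far')
T([(228,130),(263.3,130)],.046,'side')
# full t1 center check of two heights
"
```

```text
[0.6533129  0.29259065 0.19542696]
plate [ -32.7 -106.8]
plate [  23.1 -106.9]
plate [-33.9  36. ]
plate [22.1 36. ]
near [ -5.5 -86. ]
near [ -5.2 -85.6]
far [-5.7 23. ]
side [-21.6 -45.5]
side [ 10.6 -45.5]
```

```bash
python3 mv.py .6246 .2785 .024 105.9
```

```text
t 9.97 pos [0.6533 0.2926 0.1954] yaw [-1.7965e+02 -7.0000e-02  1.0624e+02] shift cm [-0.57 -3.05 17.16] rot [-0.35 -0.07  0.34] rows 2.8 F [ 0.   0.4 -1. ] w 0.0684
```

>>> jog_arm([
  {"wx": -0.4, "wy": -0.1, "wz": 0.3, "x": -0.6, "y": -3.1, "z": 3, "claw": 75},
  {"wx": -0.4, "wy": -0.1, "wz": 0.3, "x": -0.6, "y": -3.1, "z": 7, "claw": 70},
  {"wx": -0.4, "wy": -0.1, "wz": 0.3, "x": -0.6, "y": -3.1, "z": 10, "claw": 70},
  {"wx": -0.4, "wy": -0.1, "wz": 0.3, "x": -0.6, "y": -3.1, "z": 13, "claw": 70},
  {"wx": -0.4, "wy": -0.1, "wz": 0.3, "x": -0.6, "y": -3.1, "z": 15, "claw": 70},
  {"wx": -0.4, "wy": -0.1, "wz": 0.3, "x": -0.6, "y": -3.1, "z": 16.5, "claw": 70},
  {"wx": -0.4, "wy": -0.1, "wz": 0.3, "x": -0.6, "y": -3.1, "z": 17, "claw": 70},
  {"wx": -0.4, "wy": -0.1, "wz": 0.3, "x": -0.6, "y": -3.1, "z": 17.1, "claw": 70},
])

```text
clock: 10.98
position: [0.6244, 0.278, 0.0249]
tool_rot: [3.14, 0.001, 1.849]
force: [0.1, 0.6, 0.3]
grip_width: 0.0598
```

```bash
python3 mv.py .6246 .2785 .024 105.9
```

```text
t 10.97 pos [0.6244 0.278  0.0249] yaw [1.7992e+02 3.0000e-02 1.0594e+02] shift cm [0.04 0.03 0.09] rot [0.08 0.03 0.04] rows 0.0 F [0.1 0.6 0.3] w 0.0598
```

>>> jog_arm([
  {"wx": 0.1, "wy": 0, "wz": 0, "x": 0, "y": 0, "z": 0.1, "claw": 20},
  {"wx": 0.1, "wy": 0, "wz": 0, "x": 0, "y": 0, "z": 0.1, "claw": 20},
  {"wx": 0.1, "wy": 0, "wz": 0, "x": 0, "y": 0, "z": 0.1, "claw": 20},
  {"wx": 0.1, "wy": 0, "wz": 0, "x": 0, "y": 0, "z": 0.1, "claw": 20},
  {"wx": 0.1, "wy": 0, "wz": 0, "x": 0, "y": 0, "z": 0.1, "claw": 20},
  {"wx": 0.1, "wy": 0, "wz": 0, "x": 0, "y": 0, "z": 0.1, "claw": 20},
], squeeze=40)

```text
clock: 11.72
position: [0.6248, 0.2784, 0.0246]
tool_rot: [3.141, 0.0, 1.849]
force: [-0.9, 0.3, 7.1]
grip_width: 0.0331
```

>>> jog_arm([
  {"wx": 0, "wy": 0, "wz": 0, "x": 0, "y": 0, "z": -2, "claw": 20},
  {"wx": 0, "wy": 0, "wz": 0, "x": 0, "y": 0, "z": -5, "claw": 20},
  {"wx": 0, "wy": 0, "wz": 0, "x": 0, "y": 0, "z": -9, "claw": 20},
  {"wx": 0, "wy": 0, "wz": 0, "x": 0, "y": 0, "z": -13, "claw": 20},
  {"wx": 0, "wy": 0, "wz": 0, "x": 0, "y": 0, "z": -13, "claw": 20},
  {"wx": 0, "wy": 0, "wz": 0, "x": 0, "y": 0, "z": -13, "claw": 20},
])

```text
clock: 12.48
position: [0.6244, 0.2783, 0.1549]
tool_rot: [3.141, 0.0, 1.849]
force: [-0.3, 0.6, -2.0]
grip_width: 0.033
```

```bash
python3 mv.py .631 -.1166 .15 110.2;  python3 -c "
from h import *
f=grab('wrist','w8');crop(f,190,130,120,125,4,'pics/d8.png')"
```

```text
t 12.47 pos [0.6244 0.2783 0.1549] yaw [1.7996e+02 2.0000e-02 1.0594e+02] shift cm [-38.15 -10.21   0.49] rot [ 0.04  0.02 -4.26] rows 6.3 F [-0.3  0.6 -2. ] w 0.033
```

View pics/w8.png

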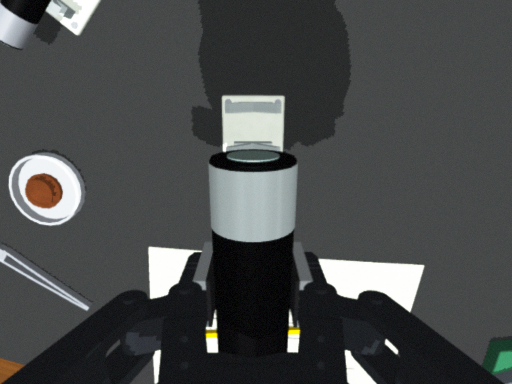

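View pics/d8.png

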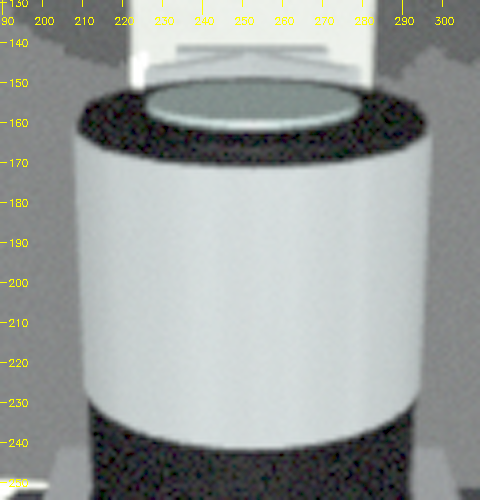

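```bash
python3 -c "
from h import *
f=load('w8'); p=np.array([.6244,.2783,.1549]); y=np.radians(105.94)
def T(px,z,l):
  for q in onz(f,px,z):
    d=q[:2]-p[:2]; print(l,np.round(1000*np.array([d@[np.cos(y),np.sin(y)],d@[np.sin(y),-np.cos(y)]]),1))
zc=.1549+.0214
T([(252.8,155.4)],zc,'glass');T([(252.8,159.9)],zc,'rim c');T([(252.8,171.2)],zc+.017,'rim top');T([(252.8,148.6)],zc-.017,'rim bot?')
T([(208.4,160),(297,160)],zc,'sides')
f=load('w4');crop(f,195,170,120,50,6,'pics/d9.png')
"
```

```text
glass [  0.1 -55. ]
rim c [  0.1 -53.2]
rim top [  0.  -52.9]
rim bot? [  0.1 -54.7]
sides [-17.2 -53.2]
sides [ 17.3 -53.2]
```

View pics/d9.png

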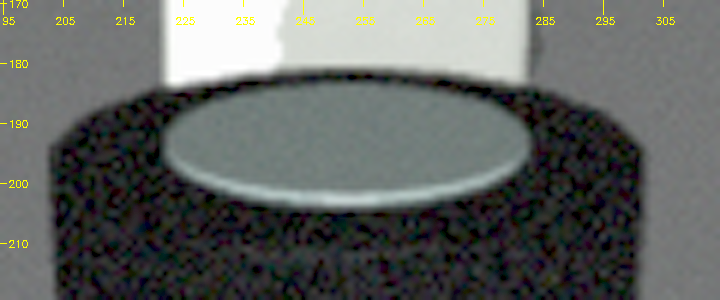

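```bash
python3 -c "
from h import *
f=load('w4');crop(f,205,105,95,80,6,'pics/d10.png')
"
```

```text
(no output)
```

View pics/d10.png

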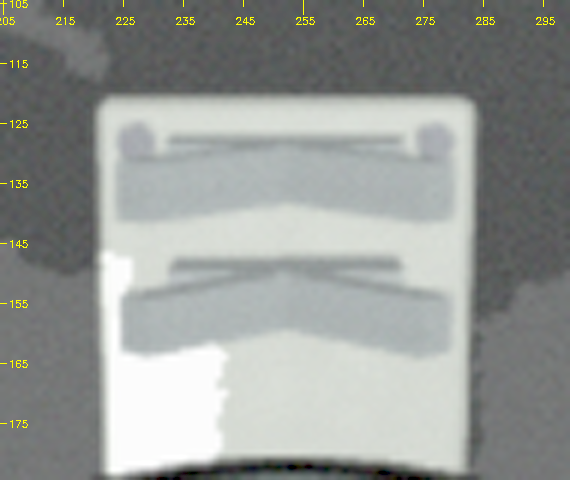

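>>> jog_arm([
  {"wx": 0, "wy": 0, "wz": -4.3, "x": -38.2, "y": -10.2, "z": 0.5, "claw": 20},
  {"wx": 0, "wy": 0, "wz": -4.3, "x": -38.2, "y": -10.2, "z": 0.5, "claw": 20},
  {"wx": 0, "wy": 0, "wz": -4.3, "x": -38.2, "y": -10.2, "z": 0.5, "claw": 20},
  {"wx": 0, "wy": 0, "wz": -4.3, "x": -38.2, "y": -10.2, "z": 0.5, "claw": 20},
  {"wx": 0, "wy": 0, "wz": -4.3, "x": -38.2, "y": -10.2, "z": 0.5, "claw": 20},
  {"wx": 0, "wy": 0, "wz": -4.3, "x": -38.2, "y": -10.2, "z": 0.5, "claw": 20},
  {"wx": 0, "wy": 0, "wz": -4.3, "x": -38.2, "y": -10.2, "z": 0.5, "claw": 20},
  {"wx": 0, "wy": 0, "wz": -4.3, "x": -38.2, "y": -10.2, "z": 0.5, "claw": 20},
  {"wx": 0, "wy": 0, "wz": -4.3, "x": -38.2, "y": -10.2, "z": 0.5, "claw": 20},
])

```text
clock: 13.65
position: [0.631, -0.1154, 0.1489]
tool_rot: [-3.141, -0.001, 1.926]
force: [0.1, 0.1, -0.8]
grip_width: 0.033
```

```bash
python3 mv.py .631 -.1166 .1 110.2;  python3 -c "
from h import *
f=grab('wrist','w9');crop(f,205,90,95,90,6,'pics/d11.png')"
```

```text
t 13.65 pos [ 0.631  -0.1154  0.1489] yaw [-1.7995e+02 -5.0000e-02  1.1033e+02] shift cm [-0.12 -0.04  4.89] rot [-0.05 -0.05  0.13] rows 0.8 F [ 0.1  0.1 -0.8] w 0.033
```

View pics/d11.png

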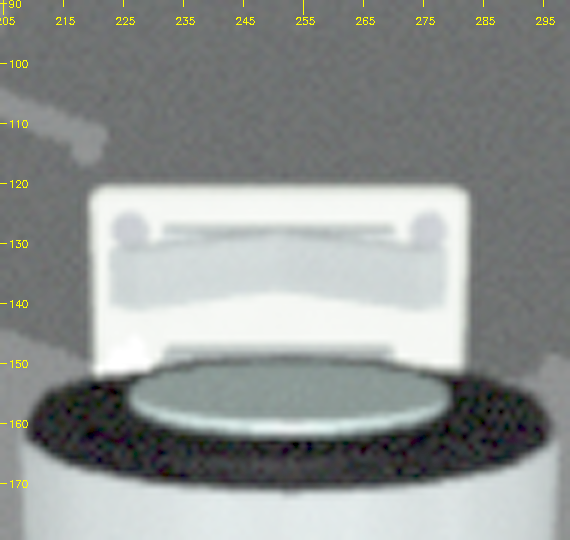

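```bash
cat > rel.py <<'E'
from h import *
def T(f,p,yaw,px,z,l=""):
  y=np.radians(yaw)
  for q in onz(f,px,z):
    d=q[:2]-np.array(p)[:2]; print(l,np.round(1000*np.array([d@[np.cos(y),np.sin(y)],d@[np.sin(y),-np.cos(y)]]),1))
E
python3 -c "
from rel import *
T(load('w9'),(.631,-.1154),110.33,[(219.6,120.4),(282.8,120.4)],.006,'w9')
T(load('w4'),(.631,-.1163),110.22,[(205+97/6-.4,105+95/6-.4),(205+476/6-.4,105+95/6-.4)],.006,'w4')
T(load('w9'),(.631,-.1154),110.33,[(205+289/6-.4,90+395/6-.4)],.1489+.0214,'glass')
"
```

```text
w9 [-28.9 -54.3]
w9 [ 26.9 -54.4]
w4 [-28.  -54.2]
w4 [ 27.6 -54.2]
glass [ -0. -55.]
```

>>> jog_arm([
  {"wx": 0, "wy": 0, "wz": 0, "x": -0.1, "y": 0, "z": 4, "claw": 20},
  {"wx": 0, "wy": 0, "wz": 0, "x": -0.1, "y": 0, "z": 8, "claw": 20},
  {"wx": 0, "wy": 0, "wz": 0, "x": -0.1, "y": 0, "z": 10.5, "claw": 20},
  {"wx": 0, "wy": 0, "wz": 0, "x": -0.1, "y": 0, "z": 11.7, "claw": 20},
  {"wx": 0, "wy": 0, "wz": 0, "x": -0.1, "y": 0, "z": 12.1, "claw": 20},
  {"wx": 0, "wy": 0, "wz": 0, "x": -0.1, "y": 0, "z": 12.3, "claw": 20},
  {"wx": 0, "wy": 0, "wz": 0, "x": -0.1, "y": 0, "z": 12.4, "claw": 20},
  {"wx": 0, "wy": 0, "wz": 0, "x": -0.1, "y": 0, "z": 12.4, "claw": 20},
])

```text
clock: 14.7
position: [0.6316, -0.1162, 0.0255]
tool_rot: [3.142, -0.0, 1.926]
force: [0.0, -0.4, -1.1]
grip_width: 0.0328
```

```bash
python3 mv.py .631 -.1164 .0246 110.2
```

```text
t 14.7 pos [ 0.6316 -0.1162  0.0255] yaw [ 1.8000e+02 -2.0000e-02  1.1036e+02] shift cm [-0.   -0.06  0.09] rot [ 0.   -0.02  0.16] rows 0.0 F [ 0.  -0.4 -1.1] w 0.0328
```

>>> jog_arm([
  {"wx": 0, "wy": 0, "wz": 0, "x": 0, "y": 0, "z": 0.1, "claw": 20},
  {"wx": 0, "wy": 0, "wz": 0, "x": 0, "y": 0, "z": 0.1, "claw": 20},
])

```text
clock: 14.95
position: [0.6318, -0.1163, 0.0248]
tool_rot: [3.141, 0.0, 1.926]
force: [0.6, -0.8, 1.6]
grip_width: 0.0328
```

>>> jog_arm([
  {"wx": 0, "wy": 0, "wz": 0, "x": 0, "y": 0, "z": 0, "claw": 50},
  {"wx": 0, "wy": 0, "wz": 0, "x": 0, "y": 0, "z": 0, "claw": 75},
  {"wx": 0, "wy": 0, "wz": 0, "x": 0, "y": 0, "z": 0, "claw": 75},
  {"wx": 0, "wy": 0, "wz": 0, "x": 0, "y": 0, "z": 0, "claw": 75},
])

```text
clock: 15.45
position: [0.6318, -0.1163, 0.0248]
tool_rot: [3.141, -0.0, 1.926]
force: [-0.7, 1.0, -0.0]
grip_width: 0.0642
```

>>> jog_arm([
  {"wx": 0, "wy": 0, "wz": 0, "x": 0, "y": 0, "z": -3, "claw": 75},
  {"wx": 0, "wy": 0, "wz": 0, "x": 0, "y": 0, "z": -8, "claw": 75},
  {"wx": 0, "wy": 0, "wz": 0, "x": 0, "y": 3, "z": -14, "claw": 75},
  {"wx": 0, "wy": 0, "wz": 0, "x": 0, "y": 3, "z": -17, "claw": 75},
  {"wx": 0, "wy": 0, "wz": 0, "x": 0, "y": 3, "z": -17, "claw": 75},
  {"wx": 0, "wy": 0, "wz": 0, "x": 0, "y": 3, "z": -17, "claw": 75},
])

```text
clock: 16.2
position: [0.6593, -0.1059, 0.1941]
tool_rot: [-3.141, -0.0, 1.926]
force: [0.1, -0.5, -0.2]
grip_width: 0.064
```

```bash
python3 mv.py .52 .11 .20 66.8;  python3 -c "
from h import *
f=grab('wrist','w10');crop(f,195,90,120,145,4,'pics/d12.png')"
```

```text
t 16.2 pos [ 0.6593 -0.1059  0.1941] yaw [-1.7997e+02 -2.0000e-02  1.1035e+02] shift cm [25.09 -5.56 -0.58] rot [-4.000e-02 -1.000e-02  4.355e+01] rows 4.1 F [ 0.1 -0.5 -0.2] w 0.064
```

View pics/w10.png

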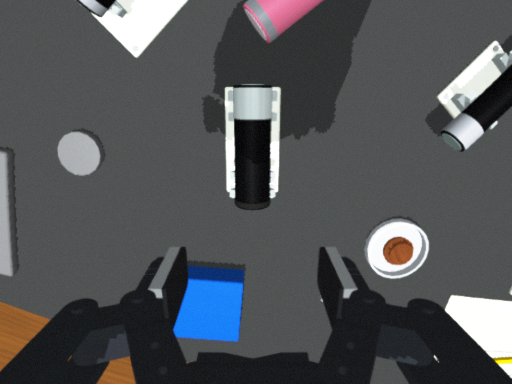

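View pics/d12.png

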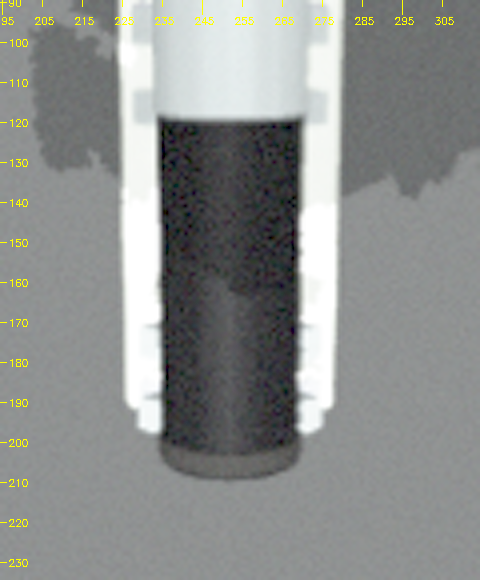

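```bash
python3 -c "
from rel import *
f=load('w10');crop(f,215,70,75,40,8,'pics/d13.png')"
```

```text
(no output)
```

View pics/d13.png

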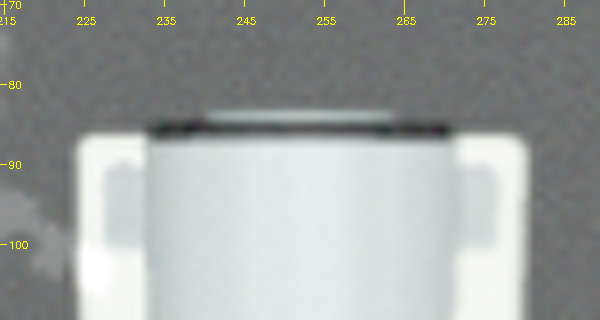

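```bash
python3 -c "
from rel import *
f=load('w10');p=(.6593,-.1059);y=110.35
T(f,p,y,[(252.5,86.1),(252.5,191.6)],.006,'plate')
T(f,p,y,[(252.5,84.6)],.046,'rim near');T(f,p,y,[(252.5,83.4)],.046,'lens near')
T(f,p,y,[(252.5,209.1)],.046,'far .046');T(f,p,y,[(252.5,209.1)],.063,'far .063');T(f,p,y,[(252.5,201)],.063,'far chamfer .063')
"
```

```text
plate [  0.1 -84. ]
plate [ 0.2 26. ]
rim near [  0.1 -84.6]
lens near [  0.1 -85.6]
far .046 [ 0.2 31.3]
far .063 [ 0.2 24.9]
far chamfer .063 [ 0.2 17. ]
```

```bash
python3 mv.py .53 .07 .20 66.8
```

```text
t 16.25 pos [ 0.6592 -0.1059  0.1937] yaw [-1.7994e+02 -4.0000e-02  1.1035e+02] shift cm [20.99 -6.   -0.61] rot [-8.000e-02 -1.000e-02  4.355e+01] rows 4.1 F [ 0.1 -0.5  0. ] w 0.0641
```

>>> jog_arm([
  {"wx": 0, "wy": 0, "wz": 43.5, "x": 21, "y": -6, "z": -0.6, "claw": 75},
  {"wx": 0, "wy": 0, "wz": 43.5, "x": 21, "y": -6, "z": -0.6, "claw": 75},
  {"wx": 0, "wy": 0, "wz": 43.5, "x": 21, "y": -6, "z": -0.6, "claw": 75},
  {"wx": 0, "wy": 0, "wz": 43.5, "x": 21, "y": -6, "z": -0.6, "claw": 75},
  {"wx": 0, "wy": 0, "wz": 43.5, "x": 21, "y": -6, "z": -0.6, "claw": 75},
  {"wx": 0, "wy": 0, "wz": 43.5, "x": 21, "y": -6, "z": -0.6, "claw": 75},
  {"wx": 0, "wy": 0, "wz": 43.5, "x": 21, "y": -6, "z": -0.6, "claw": 75},
])

```text
clock: 17.12
position: [0.5303, 0.069, 0.1995]
tool_rot: [-3.14, 0.001, 1.167]
force: [-0.0, -0.0, 0.5]
grip_width: 0.0643
```

```bash
python3 mv.py .53 .07 .20 66.8;  python3 -c "
from h import *
f=grab('wrist','w11');crop(f,200,40,110,200,2.8,'pics/d14.png')"
```

```text
t 17.12 pos [0.5303 0.069  0.1995] yaw [-1.7991e+02  5.0000e-02  6.6840e+01] shift cm [ 0.08 -0.06 -0.05] rot [-0.09  0.05  0.04] rows 0.0 F [-0.  -0.   0.5] w 0.0643
```

View pics/w11.png

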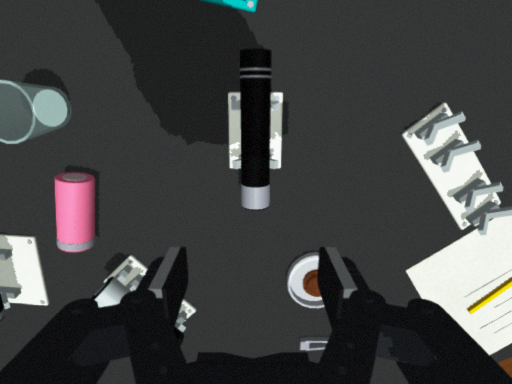

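View pics/d14.png

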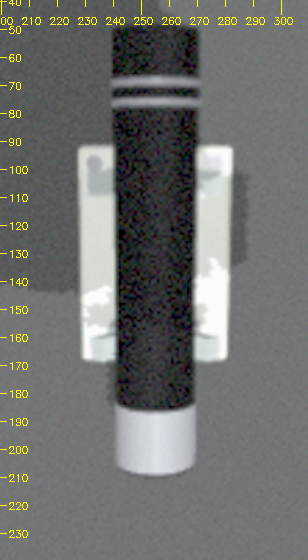

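```bash
python3 -c "
from rel import *
f=load('w11');crop(f,230,38,50,40,10,'pics/d15.png');p=(.5303,.069);y=66.84
T(f,p,y,[(227.5,91.7),(282.9,91.7),(228.3,167.8),(281.5,167.8)],.006,'plate')
T(f,p,y,[(255.3,48)],.0418,'near');T(f,p,y,[(255.3,208.9)],.0558,'far');T(f,p,y,[(255.3,208.9)],.0418,'far')
T(f,p,y,[(240.5,100),(270.5,100)],.0418,'side')
# dish and beaker positions
T(f,p,y,[(318,281)],.014,'dish')
"
```

```text
plate [-24.9 -79.1]
plate [ 31.4 -79.2]
plate [-25.6   0.2]
plate [32.1  0.1]
near [   3.  -116.2]
far [ 3.4 29. ]
far [ 3.5 34.3]
side [-10.4 -71.7]
side [ 17.  -71.7]
dish [ 79.7 137.5]
```

View pics/d15.png

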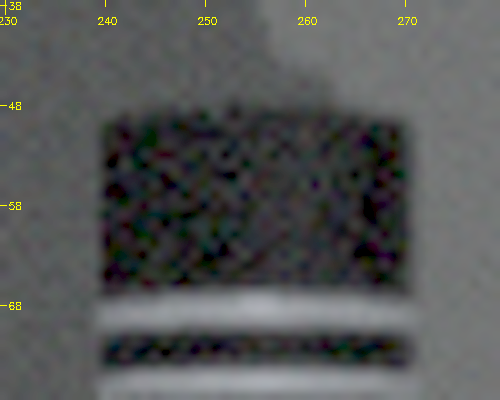

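```bash
python3 mv.py .4920 .0887 .020 66.8
```

```text
t 17.18 pos [0.5302 0.069  0.1995] yaw [-1.7991e+02  5.0000e-02  6.6830e+01] shift cm [ 0.32 -4.26 17.96] rot [-0.09  0.05  0.03] rows 3.0 F [-0.2 -0.3 -0.7] w 0.064
```

>>> jog_arm([
  {"wx": -0.1, "wy": 0, "wz": 0, "x": 0.3, "y": -4.3, "z": 3, "claw": 65},
  {"wx": -0.1, "wy": 0, "wz": 0, "x": 0.3, "y": -4.3, "z": 7, "claw": 65},
  {"wx": -0.1, "wy": 0, "wz": 0, "x": 0.3, "y": -4.3, "z": 11, "claw": 65},
  {"wx": -0.1, "wy": 0, "wz": 0, "x": 0.3, "y": -4.3, "z": 14, "claw": 65},
  {"wx": -0.1, "wy": 0, "wz": 0, "x": 0.3, "y": -4.3, "z": 16.5, "claw": 65},
  {"wx": -0.1, "wy": 0, "wz": 0, "x": 0.3, "y": -4.3, "z": 17.5, "claw": 65},
  {"wx": -0.1, "wy": 0, "wz": 0, "x": 0.3, "y": -4.3, "z": 17.9, "claw": 65},
  {"wx": -0.1, "wy": 0, "wz": 0, "x": 0.3, "y": -4.3, "z": 18, "claw": 65},
])

```text
clock: 18.18
position: [0.492, 0.0887, 0.0201]
tool_rot: [3.141, 0.0, 1.166]
force: [-0.3, 0.6, 0.5]
grip_width: 0.0554
```

```bash
python3 mv.py .4920 .0887 .020 66.8
```

```text
t 18.18 pos [0.492  0.0887 0.0201] yaw [1.7995e+02 2.0000e-02 6.6820e+01] shift cm [0.   0.   0.01] rot [0.05 0.02 0.02] rows 0.0 F [-0.3  0.6  0.5] w 0.0554
```

>>> jog_arm([
  {"wx": 0, "wy": 0, "wz": 0, "x": 0, "y": 0, "z": 0, "claw": 15},
  {"wx": 0, "wy": 0, "wz": 0, "x": 0, "y": 0, "z": 0, "claw": 15},
  {"wx": 0, "wy": 0, "wz": 0, "x": 0, "y": 0, "z": 0, "claw": 15},
  {"wx": 0, "wy": 0, "wz": 0, "x": 0, "y": 0, "z": 0, "claw": 15},
  {"wx": 0, "wy": 0, "wz": 0, "x": 0, "y": 0, "z": 0, "claw": 15},
  {"wx": 0, "wy": 0, "wz": 0, "x": 0, "y": 0, "z": 0, "claw": 15},
], squeeze=40)

```text
clock: 18.92
position: [0.4921, 0.0881, 0.0208]
tool_rot: [3.14, 0.0, 1.166]
force: [-2.8, -4.6, 9.3]
grip_width: 0.0271
```

>>> jog_arm([
  {"wx": 0, "wy": 0, "wz": 0, "x": 0, "y": 0, "z": -2, "claw": 15},
  {"wx": 0, "wy": 0, "wz": 0, "x": 0, "y": 0, "z": -5, "claw": 15},
  {"wx": 0, "wy": 0, "wz": 0, "x": 0, "y": 0, "z": -9, "claw": 15},
  {"wx": 0, "wy": 0, "wz": 0, "x": 0, "y": 0, "z": -13, "claw": 15},
  {"wx": 0, "wy": 0, "wz": 0, "x": 0, "y": 0, "z": -13, "claw": 15},
  {"wx": 0, "wy": 0, "wz": 0, "x": 0, "y": 0, "z": -13, "claw": 15},
])

```text
clock: 19.68
position: [0.4917, 0.0883, 0.1506]
tool_rot: [3.14, 0.0, 1.166]
force: [-0.1, 0.0, -1.2]
grip_width: 0.0272
```

```bash
python3 mv.py .620 .277 .15 105.9;  python3 -c "
from h import *
f=grab('wrist','w12');crop(f,200,60,110,150,3.8,'pics/d16.png')"
```

```text
t 19.68 pos [0.4917 0.0883 0.1506] yaw [1.7992e+02 2.0000e-02 6.6810e+01] shift cm [22.4   4.36  0.06] rot [  0.07   0.04 -39.09] rows 3.7 F [-0.1  0.  -1.2] w 0.0272
```

View pics/w12.png

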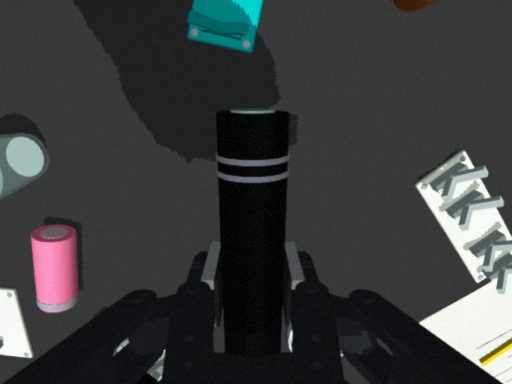

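View pics/d16.png

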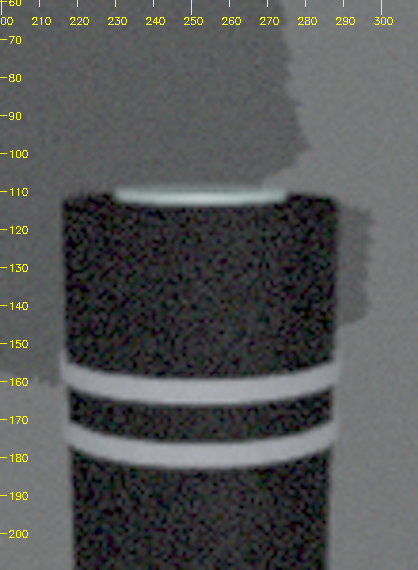

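```bash
python3 -c "
from rel import *
f=load('w12');T(f,(.4917,.0883),66.81,[(252.5,110.9),(252.5,111.4)],.1716,'near')"
```

```text
near [  0.6 -72. ]
near [  0.6 -71.8]
```

>>> jog_arm([
  {"wx": 0, "wy": 0, "wz": -39, "x": 22.4, "y": 4.4, "z": 0, "claw": 15},
  {"wx": 0, "wy": 0, "wz": -39, "x": 22.4, "y": 4.4, "z": 0, "claw": 15},
  {"wx": 0, "wy": 0, "wz": -39, "x": 22.4, "y": 4.4, "z": 0, "claw": 15},
  {"wx": 0, "wy": 0, "wz": -39, "x": 22.4, "y": 4.4, "z": 0, "claw": 15},
  {"wx": 0, "wy": 0, "wz": -39, "x": 22.4, "y": 4.4, "z": 0, "claw": 15},
  {"wx": 0, "wy": 0, "wz": -39, "x": 22.4, "y": 4.4, "z": 0, "claw": 15},
  {"wx": 0, "wy": 0, "wz": -39, "x": 22.4, "y": 4.4, "z": 0, "claw": 15},
])

```text
clock: 20.6
position: [0.6199, 0.2757, 0.1496]
tool_rot: [-3.141, 0.002, 1.845]
force: [0.4, -0.2, -1.7]
grip_width: 0.0268
```

```bash
python3 mv.py .620 .277 .10 105.9;  python3 -c "
from h import *
f=grab('wrist','w13');crop(f,200,60,110,110,5,'pics/d17.png')"
```

```text
t 20.6 pos [0.6199 0.2757 0.1496] yaw [-1.7995e+02  1.0000e-01  1.0572e+02] shift cm [0.13 0.05 4.96] rot [-0.05  0.1  -0.18] rows 0.8 F [ 0.4 -0.2 -1.7] w 0.0268
```

View pics/d17.png

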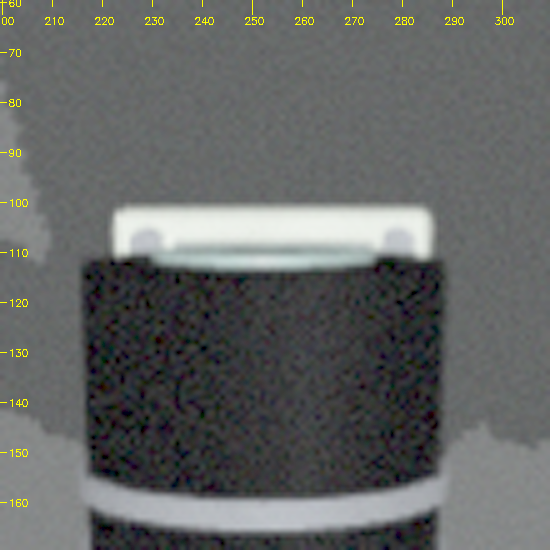

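```bash
python3 -c "
from rel import *
f=load('w13');p=(.6199,.2757);y=105.72
r=60+206/5-.4
T(f,p,y,[(200+112/5-.4,r),(200+434/5-.4,r)],.006,'plate');T(f,p,y,[(252.5,111.4)],.1706,'near')"
```

```text
plate [-26.7 -71.1]
plate [ 29.4 -71.2]
near [  0.  -71.6]
```

>>> jog_arm([
  {"wx": 0, "wy": 0, "wz": -0.2, "x": 0.14, "y": 0.06, "z": 4, "claw": 15},
  {"wx": 0, "wy": 0, "wz": -0.2, "x": 0.14, "y": 0.06, "z": 8, "claw": 15},
  {"wx": 0, "wy": 0, "wz": -0.2, "x": 0.14, "y": 0.06, "z": 10.5, "claw": 15},
  {"wx": 0, "wy": 0, "wz": -0.2, "x": 0.14, "y": 0.06, "z": 12, "claw": 15},
  {"wx": 0, "wy": 0, "wz": -0.2, "x": 0.14, "y": 0.06, "z": 12.6, "claw": 15},
  {"wx": 0, "wy": 0, "wz": -0.2, "x": 0.14, "y": 0.06, "z": 12.8, "claw": 15},
  {"wx": 0, "wy": 0, "wz": -0.2, "x": 0.14, "y": 0.06, "z": 12.9, "claw": 15},
  {"wx": 0, "wy": 0, "wz": -0.2, "x": 0.14, "y": 0.06, "z": 12.9, "claw": 15},
])

```text
clock: 21.65
position: [0.6204, 0.2773, 0.0215]
tool_rot: [3.141, 0.001, 1.849]
force: [-0.2, -0.6, -0.8]
grip_width: 0.0268
```

```bash
python3 mv.py .6201 .2772 .0208 105.9
```

```text
t 21.65 pos [0.6204 0.2773 0.0215] yaw [1.7999e+02 8.0000e-02 1.0593e+02] shift cm [-0.   -0.04  0.07] rot [0.01 0.08 0.03] rows 0.0 F [-0.2 -0.6 -0.8] w 0.0268
```

>>> jog_arm([
  {"wx": 0, "wy": 0, "wz": 0, "x": 0, "y": 0, "z": 0.08, "claw": 15},
  {"wx": 0, "wy": 0, "wz": 0, "x": 0, "y": 0, "z": 0.08, "claw": 15},
])

```text
clock: 21.9
position: [0.6207, 0.2773, 0.0211]
tool_rot: [3.141, 0.001, 1.849]
force: [0.4, -1.8, 3.8]
grip_width: 0.0272
```

>>> jog_arm([
  {"wx": 0, "wy": 0, "wz": 0, "x": 0, "y": 0, "z": 0, "claw": 45},
  {"wx": 0, "wy": 0, "wz": 0, "x": 0, "y": 0, "z": 0, "claw": 70},
  {"wx": 0, "wy": 0, "wz": 0, "x": 0, "y": 0, "z": 0, "claw": 70},
  {"wx": 0, "wy": 0, "wz": 0, "x": 0, "y": 0, "z": 0, "claw": 70},
])

```text
clock: 22.4
position: [0.6206, 0.2773, 0.021]
tool_rot: [3.141, 0.001, 1.849]
force: [-0.2, -0.3, -0.0]
grip_width: 0.0598
```

>>> jog_arm([
  {"wx": 0, "wy": 0, "wz": 0, "x": 0, "y": 0, "z": -3, "claw": 70},
  {"wx": 0, "wy": 0, "wz": 0, "x": 0, "y": 0, "z": -8, "claw": 70},
  {"wx": 0, "wy": 0, "wz": 0, "x": 0, "y": 3, "z": -14, "claw": 70},
  {"wx": 0, "wy": 0, "wz": 0, "x": 0, "y": 3, "z": -18, "claw": 70},
  {"wx": 0, "wy": 0, "wz": 0, "x": 0, "y": 3, "z": -18, "claw": 70},
  {"wx": 0, "wy": 0, "wz": 0, "x": 0, "y": 3, "z": -18, "claw": 70},
])

```text
clock: 23.15
position: [0.6489, 0.2857, 0.2005]
tool_rot: [-3.142, 0.001, 1.849]
force: [-0.1, -1.5, -0.6]
grip_width: 0.0602
```

```bash
python3 mv.py .565 -.295 .20 64.2;  python3 -c "
from h import *
f=grab('wrist','w14');crop(f,200,50,110,170,3.4,'pics/d18.png')"
```

```text
t 23.15 pos [0.6489 0.2857 0.2005] yaw [-1.8000e+02  8.0000e-02  1.0593e+02] shift cm [-53.53 -24.01   0.12] rot [3.000e-02 8.000e-02 4.173e+01] rows 9.4 F [-0.1 -1.5 -0.6] w 0.0602
```

View pics/w14.png

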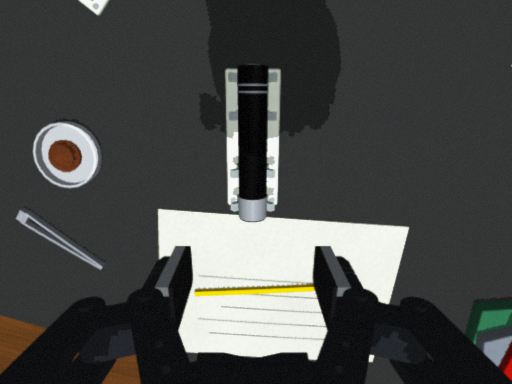

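View pics/d18.png

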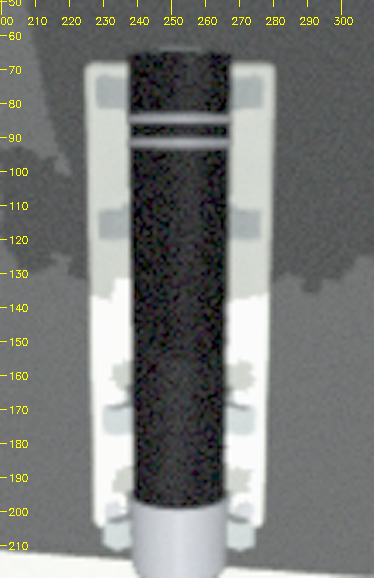

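```bash
python3 -c "
from rel import *
f=load('w14');p=(.6489,.2857);y=105.93;crop(f,215,190,80,40,8,'pics/d19.png');crop(f,215,55,80,40,8,'pics/d20.png')
T(f,p,y,[(253,67.8),(253,204.3)],.006,'plate')
T(f,p,y,[(253,65.2)],.0418,'near')
T(f,p,y,[(253,220.4)],.0558,'far')"
```

```text
plate [   0.3 -101.7]
plate [ 0.5 43.1]
near [   0.2 -101.4]
far [ 0.4 41.9]
```

View pics/d19.png

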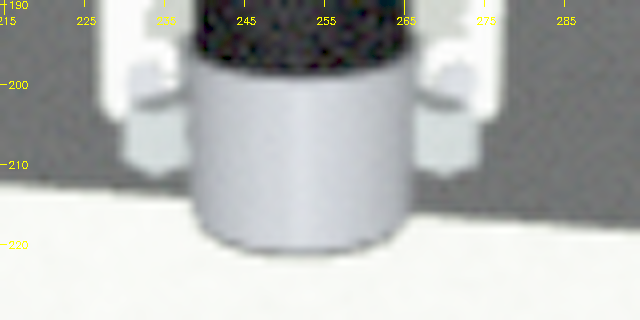

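View pics/d20.png

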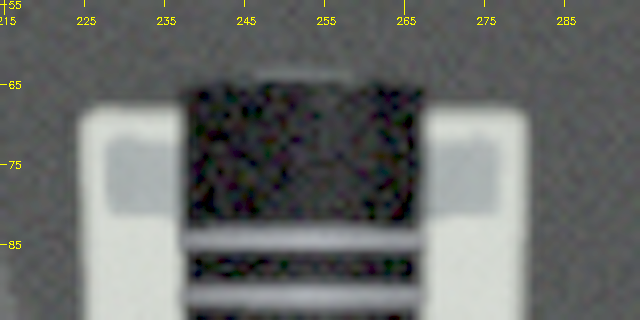

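```bash
python3 mv.py .5276 -.2758 .19 64.2
```

```text
t 23.2 pos [0.6487 0.2856 0.2   ] yaw [-1.7995e+02  9.0000e-02  1.0593e+02] shift cm [-50.66 -27.05   1.1 ] rot [-1.000e-02  1.100e-01  4.173e+01] rows 9.2 F [-0.6  0.5  0.5] w 0.06
```

>>> jog_arm([
  {"wx": 0, "wy": 0.1, "wz": 41.7, "x": -50.7, "y": -27.0, "z": 1.0, "claw": 75},
  {"wx": 0, "wy": 0.1, "wz": 41.7, "x": -50.7, "y": -27.0, "z": 1.0, "claw": 75},
  {"wx": 0, "wy": 0.1, "wz": 41.7, "x": -50.7, "y": -27.0, "z": 1.0, "claw": 75},
  {"wx": 0, "wy": 0.1, "wz": 41.7, "x": -50.7, "y": -27.0, "z": 1.0, "claw": 75},
  {"wx": 0, "wy": 0.1, "wz": 41.7, "x": -50.7, "y": -27.0, "z": 1.0, "claw": 75},
  {"wx": 0, "wy": 0.1, "wz": 41.7, "x": -50.7, "y": -27.0, "z": 1.0, "claw": 75},
  {"wx": 0, "wy": 0.1, "wz": 41.7, "x": -50.7, "y": -27.0, "z": 1.0, "claw": 75},
  {"wx": 0, "wy": 0.1, "wz": 41.7, "x": -50.7, "y": -27.0, "z": 1.0, "claw": 75},
  {"wx": 0, "wy": 0.1, "wz": 41.7, "x": -50.7, "y": -27.0, "z": 1.0, "claw": 75},
  {"wx": 0, "wy": 0.1, "wz": 41.7, "x": -50.7, "y": -27.0, "z": 1.0, "claw": 75},
])

```text
clock: 24.45
position: [0.5258, -0.2803, 0.19]
tool_rot: [-3.14, 0.002, 1.115]
force: [-0.1, 0.4, -0.5]
grip_width: 0.0638
```

>>> jog_arm([
  {"wx": 0, "wy": 0, "wz": 0, "x": 0, "y": 0, "z": 0, "claw": 75},
  {"wx": 0, "wy": 0, "wz": 0, "x": 0, "y": 0, "z": 0, "claw": 75},
])

```text
clock: 24.7
position: [0.526, -0.2789, 0.1895]
tool_rot: [-3.139, 0.002, 1.117]
force: [0.6, 0.0, 0.6]
grip_width: 0.0641
```

```bash
python3 mv.py .5276 -.2758 .028 64.2;  python3 -c "
from h import *
f=grab('wrist','w15');crop(f,190,100,130,130,4,'pics/d21.png')"
```

```text
t 24.7 pos [ 0.526  -0.2789  0.1895] yaw [-1.7984e+02  1.0000e-01  6.3980e+01] shift cm [ 0.38  0.05 16.14] rot [-0.16  0.1  -0.22] rows 2.6 F [0.6 0.  0.6] w 0.0641
```

View pics/w15.png

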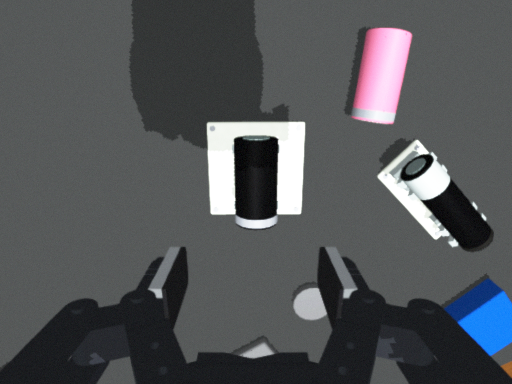

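The short barrel sits in the spare at (256,182), unchanged. Descending to grasp it.

>>> jog_arm([
  {"wx": -0.2, "wy": 0.1, "wz": -0.2, "x": 0.4, "y": 0.05, "z": 4, "claw": 75},
  {"wx": -0.2, "wy": 0.1, "wz": -0.2, "x": 0.4, "y": 0.05, "z": 8, "claw": 75},
  {"wx": -0.2, "wy": 0.1, "wz": -0.2, "x": 0.4, "y": 0.05, "z": 12, "claw": 75},
  {"wx": -0.2, "wy": 0.1, "wz": -0.2, "x": 0.4, "y": 0.05, "z": 14.5, "claw": 75},
  {"wx": -0.2, "wy": 0.1, "wz": -0.2, "x": 0.4, "y": 0.05, "z": 15.7, "claw": 75},
  {"wx": -0.2, "wy": 0.1, "wz": -0.2, "x": 0.4, "y": 0.05, "z": 16.1, "claw": 75},
  {"wx": -0.2, "wy": 0.1, "wz": -0.2, "x": 0.4, "y": 0.05, "z": 16.1, "claw": 75},
])

```text
clock: 25.62
position: [0.5284, -0.2753, 0.0293]
tool_rot: [3.14, -0.0, 1.121]
force: [0.3, -0.2, 0.1]
grip_width: 0.0641
```

```bash
python3 mv.py .5276 -.2758 .028 64.2
```

```text
t 25.62 pos [ 0.5284 -0.2753  0.0293] yaw [ 1.7989e+02 -1.0000e-02  6.4240e+01] shift cm [-0.08 -0.05  0.13] rot [ 0.11 -0.01  0.04] rows 0.0 F [ 0.3 -0.2  0.1] w 0.0641
```

>>> jog_arm([
  {"wx": 0.1, "wy": 0, "wz": 0, "x": -0.08, "y": -0.05, "z": 0.1, "claw": 70},
  {"wx": 0.1, "wy": 0, "wz": 0, "x": -0.08, "y": -0.05, "z": 0.1, "claw": 25},
  {"wx": 0.1, "wy": 0, "wz": 0, "x": -0.08, "y": -0.05, "z": 0.1, "claw": 25},
  {"wx": 0.1, "wy": 0, "wz": 0, "x": -0.08, "y": -0.05, "z": 0.1, "claw": 25},
  {"wx": 0.1, "wy": 0, "wz": 0, "x": -0.08, "y": -0.05, "z": 0.1, "claw": 25},
  {"wx": 0.1, "wy": 0, "wz": 0, "x": -0.08, "y": -0.05, "z": 0.1, "claw": 25},
  {"wx": 0.1, "wy": 0, "wz": 0, "x": -0.08, "y": -0.05, "z": 0.1, "claw": 25},
], squeeze=40)

```text
clock: 26.5
position: [0.5277, -0.2765, 0.029]
tool_rot: [3.14, 0.0, 1.121]
force: [-1.9, -1.9, 6.9]
grip_width: 0.0388
```

>>> jog_arm([
  {"wx": 0, "wy": 0, "wz": 0, "x": 0, "y": 0, "z": -2, "claw": 25},
  {"wx": 0, "wy": 0, "wz": 0, "x": 0, "y": 0, "z": -5, "claw": 25},
  {"wx": 0, "wy": 0, "wz": 0, "x": 0, "y": 0, "z": -9, "claw": 25},
  {"wx": 0, "wy": 0, "wz": 0, "x": 0, "y": 0, "z": -13, "claw": 25},
  {"wx": 0, "wy": 0, "wz": 0, "x": 0, "y": 0, "z": -13, "claw": 25},
  {"wx": 0, "wy": 0, "wz": 0, "x": 0, "y": 0, "z": -13, "claw": 25},
])

```text
clock: 27.25
position: [0.5275, -0.2762, 0.1594]
tool_rot: [3.14, 0.0, 1.121]
force: [-0.4, -0.4, -0.6]
grip_width: 0.0389
```

```bash
python3 mv.py .4953 .0876 .155 66.8;  python3 -c "
from h import *
f=grab('wrist','w16');crop(f,190,160,130,70,5,'pics/d22.png')"
```

```text
t 27.25 pos [ 0.5275 -0.2762  0.1594] yaw [179.92   0.    64.22] shift cm [ 31.36 -18.72   0.41] rot [ 0.08  0.   -2.58] rows 5.8 F [-0.4 -0.4 -0.6] w 0.0389
```

View pics/d22.png

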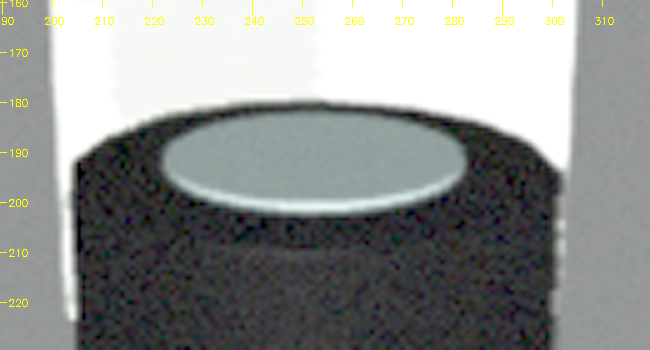

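```bash
python3 -c "
from rel import *
f=load('w16');T(f,(.5275,-.2762),64.22,[(252.5,192)],.1594+.0213,'near')
f=load('w4');T(f,(.631,-.1163),110.22,[(252.5,193.8)],.148+.0223,'near w4')"
```

```text
near [  0.7 -40.4]
near w4 [ -0.1 -39.7]
```

>>> jog_arm([
  {"wx": 0, "wy": 0, "wz": -2.6, "x": 31.4, "y": -18.7, "z": 0.4, "claw": 25},
  {"wx": 0, "wy": 0, "wz": -2.6, "x": 31.4, "y": -18.7, "z": 0.4, "claw": 25},
  {"wx": 0, "wy": 0, "wz": -2.6, "x": 31.4, "y": -18.7, "z": 0.4, "claw": 25},
  {"wx": 0, "wy": 0, "wz": -2.6, "x": 31.4, "y": -18.7, "z": 0.4, "claw": 25},
  {"wx": 0, "wy": 0, "wz": -2.6, "x": 31.4, "y": -18.7, "z": 0.4, "claw": 25},
  {"wx": 0, "wy": 0, "wz": -2.6, "x": 31.4, "y": -18.7, "z": 0.4, "claw": 25},
  {"wx": 0, "wy": 0, "wz": -2.6, "x": 31.4, "y": -18.7, "z": 0.4, "claw": 25},
  {"wx": 0, "wy": 0, "wz": -2.6, "x": 31.4, "y": -18.7, "z": 0.4, "claw": 25},
  {"wx": 0, "wy": 0, "wz": -2.6, "x": 31.4, "y": -18.7, "z": 0.4, "claw": 25},
])

```text
clock: 28.42
position: [0.4954, 0.0866, 0.1544]
tool_rot: [3.142, 0.001, 1.164]
force: [-0.3, -0.4, -0.8]
grip_width: 0.039
```

```bash
python3 mv.py .4953 .0876 .155 66.8;  python3 -c "
from h import *
f=grab('wrist','w17');crop(f,190,120,130,80,5,'pics/d23.png')"
```

```text
t 28.43 pos [0.4954 0.0866 0.1544] yaw [1.80e+02 5.00e-02 6.67e+01] shift cm [ 0.09 -0.05 -0.06] rot [ 0.    0.05 -0.1 ] rows 0.0 F [-0.3 -0.4 -0.8] w 0.039
```

View pics/d23.png

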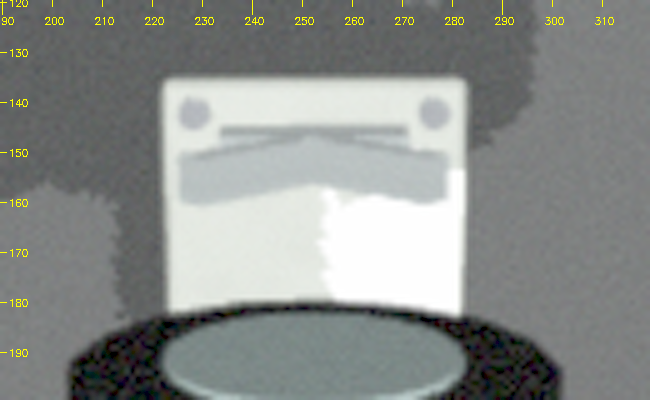

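```bash
python3 -c "
from rel import *
f=load('w17');p=(.4954,.0866)
r=120+77/5-.4
T(f,p,66.7,[(190+163/5-.4,r),(190+467/5-.4,r)],.006,'plate');T(f,p,66.7,[(252.5,120+(310+402)/10-.4-.0)],.1544+.0213,'lens')"
```

```text
plate [-27.1 -40.7]
plate [ 28.4 -40.8]
lens [  0.6 -40.7]
```

>>> jog_arm([
  {"wx": 0, "wy": 0, "wz": -0.1, "x": 0.07, "y": -0.06, "z": 4, "claw": 25},
  {"wx": 0, "wy": 0, "wz": -0.1, "x": 0.07, "y": -0.06, "z": 8, "claw": 25},
  {"wx": 0, "wy": 0, "wz": -0.1, "x": 0.07, "y": -0.06, "z": 10.5, "claw": 25},
  {"wx": 0, "wy": 0, "wz": -0.1, "x": 0.07, "y": -0.06, "z": 11.8, "claw": 25},
  {"wx": 0, "wy": 0, "wz": -0.1, "x": 0.07, "y": -0.06, "z": 12.3, "claw": 25},
  {"wx": 0, "wy": 0, "wz": -0.1, "x": 0.07, "y": -0.06, "z": 12.5, "claw": 25},
  {"wx": 0, "wy": 0, "wz": -0.1, "x": 0.07, "y": -0.06, "z": 12.5, "claw": 25},
])

```text
clock: 29.35
position: [0.4956, 0.0874, 0.0301]
tool_rot: [3.141, 0.0, 1.166]
force: [0.4, 0.8, -0.7]
grip_width: 0.0388
```

>>> jog_arm([
  {"wx": 0, "wy": 0, "wz": 0, "x": 0, "y": 0, "z": 0, "claw": 25},
])

```text
clock: 29.48
position: [0.4959, 0.0875, 0.0306]
tool_rot: [3.14, -0.0, 1.166]
force: [0.1, -0.3, -2.4]
grip_width: 0.0391
```

```bash
python3 mv.py .4952 .0872 .029 66.8
```

```text
t 29.48 pos [0.4959 0.0875 0.0306] yaw [ 1.7991e+02 -3.0000e-02  6.6790e+01] shift cm [-0.06 -0.05  0.16] rot [ 0.09 -0.03 -0.01] rows 0.0 F [ 0.1 -0.3 -2.4] w 0.0391
```

>>> jog_arm([
  {"wx": 0.1, "wy": 0, "wz": 0, "x": 0, "y": -0.05, "z": 0.15, "claw": 25},
  {"wx": 0.1, "wy": 0, "wz": 0, "x": 0, "y": -0.05, "z": 0.15, "claw": 25},
  {"wx": 0.1, "wy": 0, "wz": 0, "x": 0, "y": -0.05, "z": 0.18, "claw": 25},
])

```text
clock: 29.85
position: [0.4957, 0.0872, 0.0295]
tool_rot: [3.141, -0.001, 1.165]
force: [-3.3, -5.2, 16.7]
grip_width: 0.0392
```

>>> jog_arm([
  {"wx": 0, "wy": 0, "wz": 0, "x": 0, "y": 0, "z": 0, "claw": 55},
  {"wx": 0, "wy": 0, "wz": 0, "x": 0, "y": 0, "z": 0, "claw": 75},
  {"wx": 0, "wy": 0, "wz": 0, "x": 0, "y": 0, "z": 0, "claw": 75},
  {"wx": 0, "wy": 0, "wz": 0, "x": 0, "y": 0, "z": 0, "claw": 75},
])

```text
clock: 30.35
position: [0.4957, 0.0874, 0.0295]
tool_rot: [3.141, -0.001, 1.165]
force: [0.0, -0.0, 0.1]
grip_width: 0.064
```

>>> jog_arm([
  {"wx": 0, "wy": 0, "wz": 0, "x": 0, "y": 0, "z": -3, "claw": 75},
  {"wx": 0, "wy": 0, "wz": 0, "x": 0, "y": 0, "z": -8, "claw": 75},
  {"wx": 0, "wy": 0, "wz": 0, "x": 0, "y": 3, "z": -14, "claw": 75},
  {"wx": 0, "wy": 0, "wz": 0, "x": 0, "y": 3, "z": -18, "claw": 75},
  {"wx": 0, "wy": 0, "wz": 0, "x": 0, "y": 3, "z": -18, "claw": 75},
  {"wx": 0, "wy": 0, "wz": 0, "x": 0, "y": 3, "z": -18, "claw": 75},
])

```text
clock: 31.1
position: [0.5227, 0.0755, 0.2091]
tool_rot: [3.142, -0.0, 1.165]
force: [-0.5, 0.2, 0.3]
grip_width: 0.0645
```

```bash
python3 mv.py .53 .07 .2 66.8;  python3 -c "
from h import *
f=grab('wrist','w18');crop(f,205,75,100,110,5,'pics/d24.png');grab('top','t2');grab('scene','s2')"
```

```text
t 31.1 pos [0.5227 0.0755 0.2091] yaw [ 1.800e+02 -2.000e-02  6.678e+01] shift cm [-0.22  0.89  0.91] rot [ 0.   -0.02 -0.02] rows 0.2 F [-0.5  0.2  0.3] w 0.0645
```

View pics/w18.png

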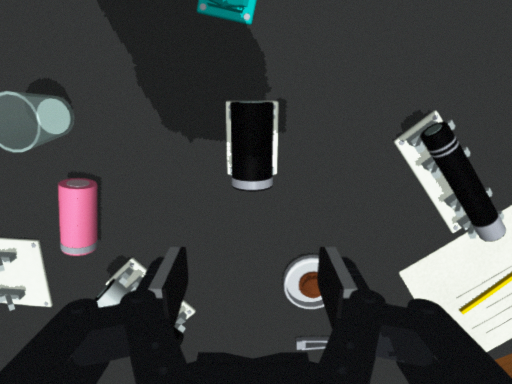

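View pics/d24.png

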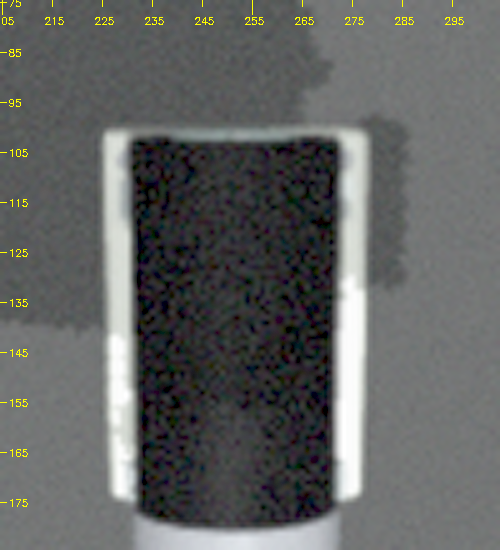

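View pics/s2.png

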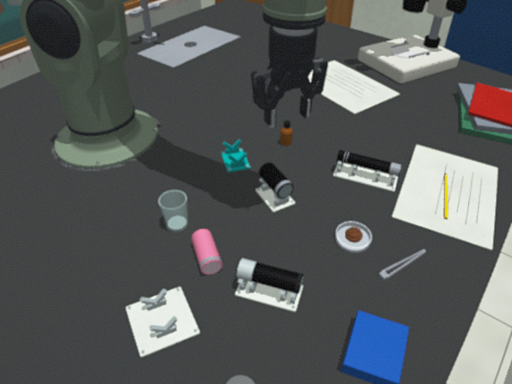

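```bash
python3 -c "
from rel import *
f=load('w18');p=(.5227,.0755);y=66.78
crop(f,215,165,80,35,8,'pics/d25.png')
T(f,p,y,[(252.5,100.4),(252.5,174.4)],.006,'plate')
T(f,p,y,[(252.5,100.4)],.0503,'lens');T(f,p,y,[(252.5,102.0)],.0503,'rim near')
T(f,p,y,[(252.5,189.5)],.069,'far')"
```

```text
plate [  0.9 -69.9]
plate [ 1.  10.4]
lens [  0.8 -71. ]
rim near [  0.8 -69.6]
far [0.9 8.7]
```

View pics/d25.png

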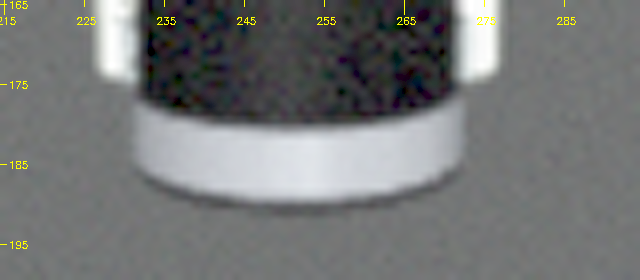

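All three barrels look seated and centred within about 1 mm. The spare is empty, and the dish (353,236) and beaker (173,210) are at the same pixels as at the start. Handing in.

```bash
python3 -c "
from h import *
import numpy as np
a,b=load('s1')['pixels'].astype(int),load('s2')['pixels'].astype(int)
for n,(u,v) in dict(dish=(353,236),beaker=(173,210)).items(): print(n,np.abs(a[v-20:v+20,u-20:u+20]-b[v-20:v+20,u-20:u+20]).mean())
print(bot.job_done())"
```

```text
dish 1.9075
beaker 1.9045833333333333
the job is handed in; nothing more can be done
None
```

I parked the short barrel in the square spare cradle. Then I moved the medium barrel to the medium cradle, the long barrel to the long cradle, and the short barrel from the spare to the short cradle. The job is handed in, at about 31 s on the clock; no verdict is reported.

- **Centring:** the last wrist views put all three barrels within about 1 mm of their cradle centres: medium about 0.7 mm, long 0.2 mm, short 0.6 mm. They also looked seated in the grooves.
- **Surroundings:** the spare is empty, and the dish and beaker show no change from the first scene picture.
- **Forces:** the highest tool force in any reading was about 18 N, when setting the short barrel down in its cradle.
- **Disagreement:** the top and wrist cameras differed by 2–4 mm on the cradle positions along x. I placed by the wrist camera, looking at each target cradle again just before lowering.
- **Height check:** I triangulated a height from two views only for the short barrel, at 51.3 mm against the stated 50.3 mm. For the others I used the stated heights; their measured lengths and positions agreed with them.

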